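# Re-space a kit drawer's dividers for a short and a long instrument and shut it

## Task

Rearrange the open kit drawer so that both instruments are held without play: slide the left blue divider up to the red pipette bulb so the bulb is snug between it and the end stop, lay the white and orange pH tester flat and lengthwise in the room this makes between the two dividers, and slide the right divider up until the tester is snug between the dividers as well. Do not crush anything; then push the drawer fully home until its catch snaps in, and leave the other things on the worktop where they are.

Things in the scene. Friction and masses are not known exactly. Their poses are not given: they have to be found in the camera images.
- drawer_floor (a point): Centre of the inside floor of the open kit drawer (grey tray, blue front), 16 mm above the worktop. Axes: x into the cabinet (the way the drawer closes), y left along the drawer, z up. Inside it spans x -60 to +60 mm, y -175 to +175 mm. Walls 6 mm thick, 45 mm high above the floor; the front stands 61 mm above it. The white cabinet behind is fixed, 402 mm wide, 86 mm high, 156 mm deep.
- drawer_pull (a point): Middle of the front face of the aluminium edge pull on the blue drawer front: a bar 140 mm long in y, 11 mm high, standing 13 mm out; the point is 66 mm above the worktop, at x = -89 mm from drawer_floor. Pushed along +x of drawer_floor it closes the drawer.
- kit_drawer (a joint): How far the drawer is open, m: 0 is fully home against a hard stop, about 0.145 at the start, at most 0.155. It slides with about 2 N friction; some 15 mm before home a sprung catch resists, and about 11 N in all gets over it; from 6 mm on the catch pulls the drawer in and holds it.
- left_divider: Left divider: blue plate 6 mm thick in y, 116 mm wide in x, 42 mm high; origin in mid-thickness at its foot on the drawer floor, axes as drawer_floor. It only slides along y, with about 4 N friction, and stays where it is left. At the start it stands well to the right of the bulb and leaves too little room for the tester.
- right_divider: Right divider: the same kind of plate, same origin, axes and friction. At the start about 50 mm of free space lies to its right (-y), up to the drawer's right end wall. It can go only a few mm to the right of its start.
- stop_face (a point): Point on the rubber face (looking to -y) of the end stop at the left end of the drawer, 20 mm above the drawer floor, axes as drawer_floor. The stop is clamped, at a setting that differs by up to 10 mm between starts; its rubber pad gives about 1 mm per 4 N, at most 6 mm, and this point moves with the pad.
- bulb_center (a point): Centre of the red pipette bulb lying loose in the left bay of the drawer between end stop and left divider, length along its own y: 96 mm long (48 mm either way), 52 mm wide and high, about 55 g; it does not give and slides easily when pushed.
- tester_center (a point): Centre (half-way up) of the stick pH tester lying on the worktop left of the drawer: white body, orange cap, 150 mm long along its own y (75 mm either way, cap at -y), 34 mm wide in x (31 mm at the cap), 22 mm high, about 0.11 kg, rigid. Grasp it here across its width. Either end may point left in the drawer.
- label_tape: Roll of white tape lying on the worktop at the right, 62 mm across, 18 mm high; origin at its underside. Leave it alone.
- dropper_bottle_0: Small white dropper bottle with a red cap, 31 mm across, 94 mm high, standing on the worktop at the left; origin at its underside. Leave it alone.
- dropper_bottle_1: Small white dropper bottle with a blue cap, 31 mm across, 94 mm high, standing on the worktop at the left; origin at its underside. Leave it alone.
Not all that is in view belongs to the job. What is shaped like the part that bears tester_center but brown or purple is not meant.

How it is judged:
By the outcome, as a careful person would: the job done as asked, in the order asked, and still so for the second after the job is handed in, with the robot touching nothing.
It also fails if it takes over 72 s, if anything falls off the work surface, if the arm or the gripper's body presses on something with over 40 N, if the wrist force passes 120 N, or if a joint passes its speed limit or range.

## Robot

A 6-joint arm with a two-finger parallel gripper is mounted at the origin on a cart in front of the work surface, level with it; the furniture and walls round the work are solid. World frame = base frame: x ahead of the robot, y to its left, z up, the work surface at z = 0. Lengths are in m, angles in rad, forces in N, time in s.
With the tool pointing down it reaches from about 0.35 to 0.975 m from the base axis. Payload 17.4 kg.
Tool frame: the origin (TCP) lies on the centre line of the jaws, within the pads' length; the fingertips stand 14 mm ahead of it and the grasp point (between the pads) lies 5 mm behind it; z points along the fingers, y is the direction in which the jaws open and shut (so a half turn about z gives the same grasp; the last joint's range is limited). The gripper opens to 85 mm and grips with 20 to 120 N. Pads are 22 mm wide; open, the fingers measure 114 mm over their backs; the gripper's body (76 mm by 85 mm) begins 54 mm behind the grasp point. The pads swing forward as they close: fully open they stand 13 mm farther back than shut.
Start: joints at [-1.319, 0.116, 1.442, -0, 1.584, -0.038], TCP at [0.193, -0.647, 0.245] pointing down, gripper open.
Joint ranges: [-2.83, 2.83], [-0.83, 2.19], [0.07, 2.5], [-1.14, 4.28], [0.01, 3], [-2.97, 2.97]. Speed limits (rad/s): [1.89, 1.89, 2.22, 3.14, 3.14, 3.14].

## Interface

Orientations are given as a unit quaternion [w, x, y, z].
In Python, from workcell import monitor, optics, sign_off, finder gives the robot as it stands.
- The arm moves only by the shell command python3 -m pendant 'ROWS' [OPENING] [FORCE]. ROWS is JSON, a list that holds one entry, the list of rows, each a list of 4 numbers: the shift along the tool's x, y, z in units of 40 mm (1.0 is 40 mm), then the turn about the tool's z in units of 8 degrees (1.0 is 8 degrees). In form: [[[tx, ty, tz, roll], ...]]. A call has 1 to 5 rows; each row shifts and turns the commanded pose from where the row before left it, along the tool's axes as they then stand; what a row does not reach is not made up. A row lasts 1/10 s, in which the tool goes at most 50 mm and 8.59 degrees, less where a joint would pass 70% of its speed; a pose out of reach is approached as far as the arm can. A call is refused whole if a number of a shift passes 1 or a number of a turn 1, either way. A call with a gripper value outside its range is refused whole. OPENING is the finger opening in mm, from 0 to 85.4, set as the call begins (- or left out, the last holds). The fingers move at their own pace and stop on an object; FORCE is the grip in N (left out, the last holds). Time passes only in rows, so rows that do not move let the fingers close. It gives the time, the measured TCP pose, the force and the opening at its end, in the units of the state.
- monitor.observe(): the state, without advancing time (a new reading comes with each control period).
- optics.get_image(name): name is "scene" or "top" or "wrist"; returns a dict with "img" (480x640x3 uint8, blue, green, red), "fx", "fy", "cx", "cy" (pixels), "extrinsics" (4x4, takes a point from camera to world coordinates); the wrist camera has in their place "tool_from_camera" (4x4, takes a point from camera to tool coordinates, whose origin is the TCP and whose axes are the flange's). Camera axes: x right, y down, z forward; pixel columns grow to the right and rows downward; lengths in m; the calibration is good to about 2 mm. The wrist camera is an equidistant fisheye: a pixel r from the principal point sees the ray r / f radians off the axis. A picture is of the moment at which its call begins: read the wrist's pose just before it. There is no depth.
- sign_off(): hands the job in, once; it reports no verdict.
Trained networks look in the newest picture that a camera, given by its name, has taken for a name from the list of things; names that differ only in an ending like _2 or _b are one class to them, and where a whole thing is asked for, a point or a joint stands for the part that bears it (a point fixed in the world has none). Each returns a list of dicts, best first, with "score" (0 to 1); they miss things now and then, are a little off and sometimes report something else, mostly with a low value. They report only what shows in the picture. A call takes as long as a camera call. They do not tell look-alikes from the thing itself.
- finder.look_for(camera, label): "at" ([x, y, z] in m, in world coordinates, good to about 4 mm: the middle of the surface that is visible of it).
- finder.silhouettes(camera, label): "region" (480x640 bool, what is visible of it).
The state is a dict: "time_s": time; "qpos": joint angles; "joint_velocities": joint speeds; "tau": joint torques, N m; "position": TCP position; "eef_rot": TCP orientation; "contact_force": force on the tool from outside, world axes, zero at the start; "wrist_torque": the same for the moment, N m; "opening": finger opening in m.
Only numpy, scipy, OpenCV 4.12 (cv2) and the standard library are available. Lean on these libraries where they do the work, as an engineer would, in place of code of your own. Each camera call takes 0.05 s, during which the arm holds its last target.

## Working session

There is one attempt and no reset: what is moved stays moved. The work goes in short steps, Python scripts to look and compute and a shell command to move; the robot and the scene stay as the last step left them, time stands still between calls to the robot, and variables do not carry over. Pictures are saved under pics/ and viewed, and the job is handed in when it is done.

```bash
ls; mkdir -p pics; cat > look.py <<'E'
import sys,cv2
from workcell import monitor,optics
def snap(cam,name):
    s=monitor.observe(); d=optics.get_image(cam); cv2.imwrite('pics/%s.png'%name,d['img']); return s,d
E
python3 - <<'E'
from look import *
import numpy as np
for c in ('scene','top'):
    s,d=snap(c,c+'0'); print(d['fx'],d['fy'],d['cx'],d['cy']); print(np.round(d['extrinsics'],4).tolist())
print({k:np.round(v,4).tolist() for k,v in monitor.observe().items()})
from workcell import finder
for c in ('scene','top'):
  for l in ('drawer_floor','drawer_pull','left_divider','right_divider','stop_face','bulb_center','tester_center','label_tape','dropper_bottle_0'):
    print(c,l,[(np.round(r['at'],3).tolist(),round(r['score'],2)) for r in finder.look_for(c,l)[:4]])
E
```

```text
pics
565.4651897655 565.4651897655 327.480043846462 237.77318567149467
[[-0.9167, -0.1796, 0.3569, -0.0824], [-0.3991, 0.4568, -0.795, 1.4646], [-0.0202, -0.8712, -0.4904, 0.9415], [0.0, 0.0, 0.0, 1.0]]
579.0003946950983 579.0003946950983 316.22082923169035 244.05704845849834
[[-0.3888, -0.7156, 0.5803, -0.7797], [-0.9212, 0.3113, -0.2334, 0.6462], [-0.0136, -0.6253, -0.7802, 1.8786], [0.0, 0.0, 0.0, 1.0]]
{'time_s': 0.1, 'qpos': [-1.3188, 0.1165, 1.4422, 0.0, 1.584, -0.0378], 'joint_velocities': [-0.0004, -0.0021, -0.0022, 0.0005, -0.0005, -0.0003], 'tau': [0.0009, -73.3669, -63.3792, -0.0001, 0.0053, -0.0001], 'position': [0.1928, -0.6467, 0.2446], 'eef_rot': [-0.0005, 0.9895, 0.1444, -0.0], 'contact_force': [-0.1978, 0.4843, 0.0926], 'wrist_torque': [-0.0187, -0.056, -0.0226], 'opening': 0.0854}
scene drawer_floor [([0.497, -0.12, 0.039], 0.8)]
scene drawer_pull [([0.496, -0.115, 0.042], 0.65)]
scene left_divider [([0.506, -0.121, 0.044], 0.76)]
scene right_divider [([0.515, -0.261, 0.042], 0.78)]
scene stop_face []
scene bulb_center [([0.495, -0.008, 0.059], 0.71)]
scene tester_center [([0.449, 0.348, 0.018], 0.83), ([0.42, 0.722, 0.025], 0.77), ([0.561, 0.19, 0.024], 0.73)]
scene label_tape []
scene dropper_bottle_0 [([0.564, 0.473, 0.042], 0.64), ([0.614, 0.31, 0.038], 0.54)]
top drawer_floor []
top drawer_pull []
top left_divider []
top right_divider []
top stop_face []
top bulb_center []
top tester_center []
top label_tape []
top dropper_bottle_0 []
```

View pics/scene0.png

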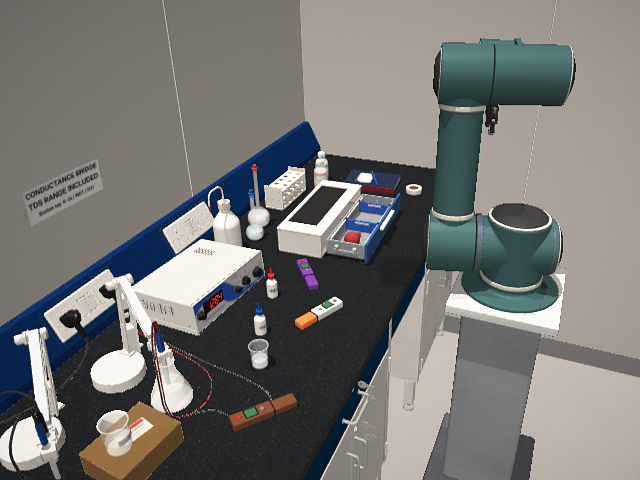

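View pics/top0.png

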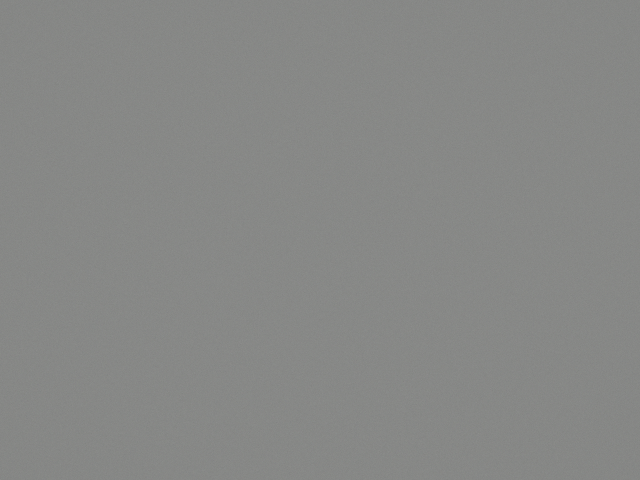

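```bash
python3 - <<'E'
import cv2
a=cv2.imread('pics/scene0.png')
cv2.imwrite('pics/c1.png',cv2.resize(a[170:270,260:430],None,fx=4.7,fy=4.7,interpolation=cv2.INTER_CUBIC))
cv2.imwrite('pics/c2.png',cv2.resize(a[250:350,240:370],None,fx=5,fy=5,interpolation=cv2.INTER_CUBIC))
E
```

```text
(no output)
```

View pics/c1.png

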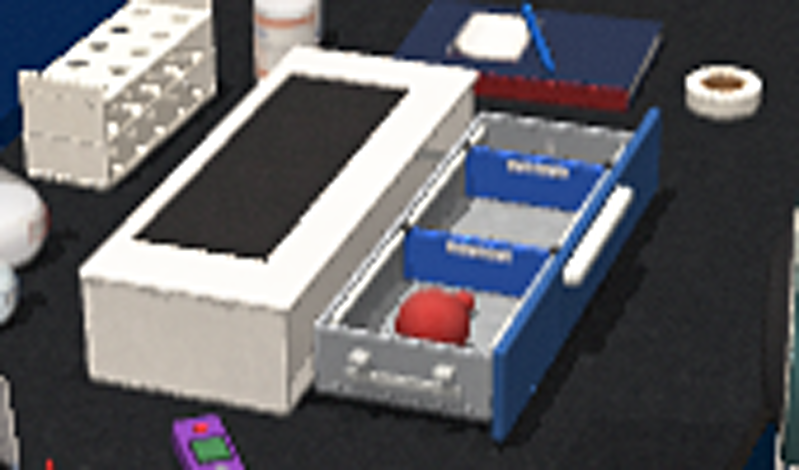

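View pics/c2.png

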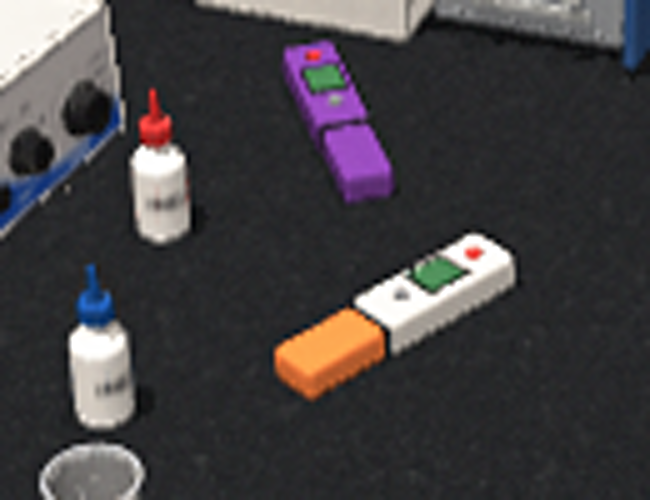

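```bash
python3 -m pendant '[[[0.85,-0.8,-0.2,0],[0.85,-0.8,-0.2,0],[0.85,-0.8,-0.2,0],[0.85,-0.8,-0.2,0],[0.85,-0.8,-0.2,0]]]' 0; python3 -m pendant '[[[0.85,-0.8,-0.2,0],[0.85,-0.8,-0.2,0],[0.85,-0.8,-0.2,0],[0.85,-0.8,-0.2,0],[0.85,-0.8,-0.2,0]]]'; python3 -m pendant '[[[0.85,-0.8,-0.2,0],[0.7,-0.7,-0.2,0],[0,0,0,0.8],[0,0,0,0.8]]]'
python3 - <<'E'
from look import *
import numpy as np
s,d=snap('wrist','w1');print({k:np.round(v,4).tolist() for k,v in s.items() if k in('time_s','position','eef_rot','contact_force','opening')})
print({k:np.round(v,5).tolist() for k,v in d.items() if k!='img'})
E
```

```text
time_s: 1.5
position: [0.3106, -0.4432, 0.2857]
eef_rot: [0.0, 0.99, 0.144, 0.0]
contact_force: [0.5, -0.3, 0.9]
opening: 0.012
time_s: 2.0
position: [0.4277, -0.2412, 0.3259]
eef_rot: [0.0, 0.99, 0.144, 0.0]
contact_force: [0.9, 0.4, -0.9]
opening: -0.0002
time_s: 2.4
position: [0.4701, -0.1666, 0.3416]
eef_rot: [0.0, 0.999, 0.032, 0.0]
contact_force: [0.2, 0.5, -0.4]
opening: 0.0002
{'time_s': 2.4, 'position': [0.4701, -0.1666, 0.3416], 'eef_rot': [0.0001, 0.9995, 0.0323, 0.0002], 'contact_force': [0.2157, 0.4588, -0.3835], 'opening': 0.0002}
{'fx': 371.6483, 'fy': 371.6483, 'cx': 324.29415, 'cy': 236.03637, 'tool_from_camera': [[-0.00032, -0.96199, -0.2731, 0.06971], [1.0, -0.0001, -0.00081, 5e-05], [0.00075, -0.2731, 0.96199, -0.12898], [0.0, 0.0, 0.0, 1.0]]}
```

View pics/w1.png

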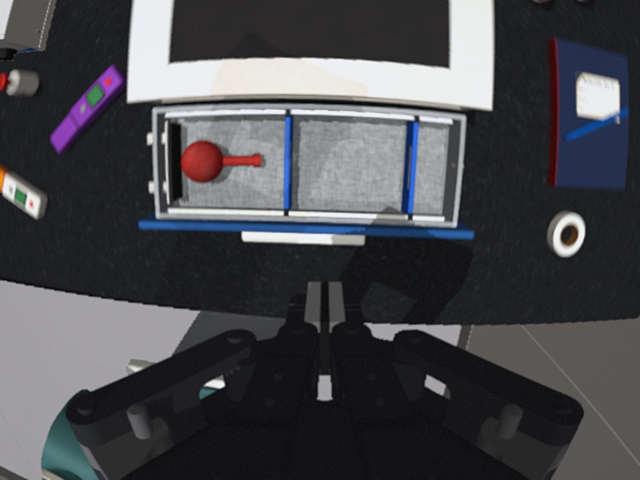

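```bash
cat >> look.py <<'E'
import numpy as np
from scipy.spatial.transform import Rotation as R
def ray(s,d,uv):
    u,v=uv; dx=(u-d['cx'])/d['fx']; dy=(v-d['cy'])/d['fy']; r=np.hypot(dx,dy)
    k=np.sin(r)/r if r>1e-9 else 1
    c=np.array([dx*k,dy*k,np.cos(r)])
    q=s['eef_rot']; W=R.from_quat([q[1],q[2],q[3],q[0]]).as_matrix()
    T=np.array(d['tool_from_camera']); 
    return W@T[:3,3]+np.array(s['position']), W@T[:3,:3]@c
def pt(s,d,uv,z):
    o,r=ray(s,d,uv); return o+r*(z-o[2])/r[2]
E
python3 - <<'E'
import cv2
a=cv2.imread('pics/w1.png')
cv2.imwrite('pics/w1a.png',cv2.resize(a[95:245,125:325],None,fx=4,fy=4,interpolation=cv2.INTER_CUBIC))
cv2.imwrite('pics/w1b.png',cv2.resize(a[95:245,285:485],None,fx=4,fy=4,interpolation=cv2.INTER_CUBIC))
E
```

```text
(no output)
```

View pics/w1a.png

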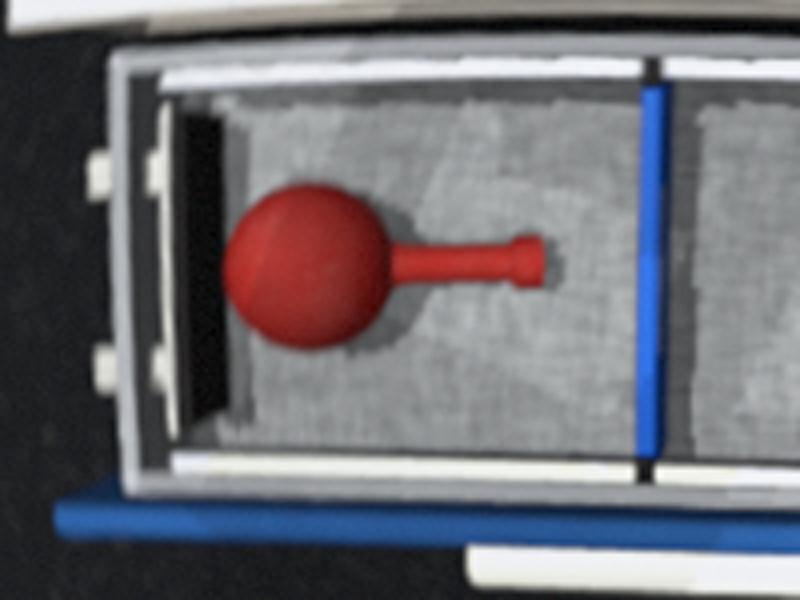

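View pics/w1b.png

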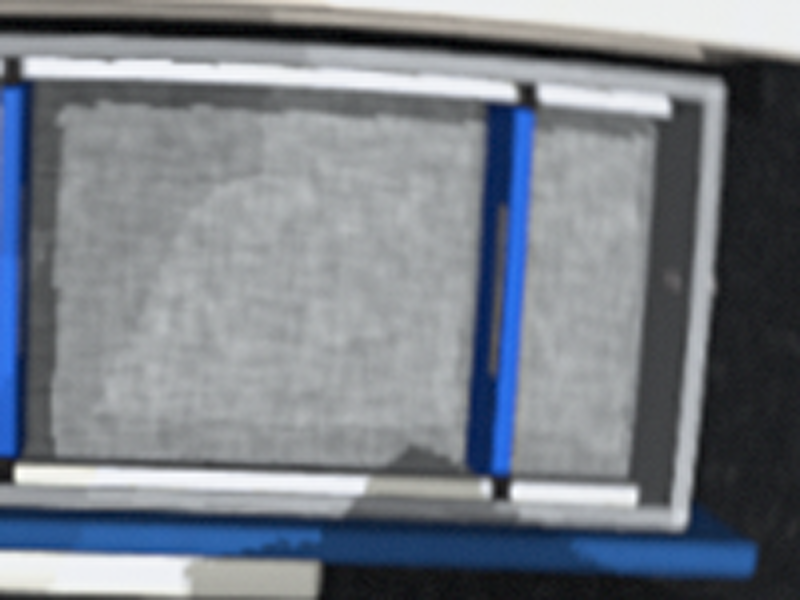

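```bash
python3 - <<'E'
from look import *
from workcell import finder
s,d=snap('wrist','w2')
A=lambda u,v:(125+u/4,95+v/4)
B=lambda u,v:(285+u/4,95+v/4)
P=lambda n,uv,z:print(n,np.round(pt(s,d,uv,z)*1000,1))
P('LB',A(112,50),.061);P('LF',A(125,497),.061);P('RB',B(724,82),.061);P('RF',B(686,527),.061)
P('Ldiv b',A(656,88),.058);P('Ldiv f',A(648,457),.058);P('Rdiv b',B(524,108),.058);P('Rdiv f',B(503,472),.058)
P('bulb',A(309,266),.042);P('tip',A(544,262),.042);P('bulbL',A(225,266),.042)
P('front L',A(55,515),.077);P('front R',B(755,545),.077)
P('padtopR?',A(220,120),.050);P('padbot',A(225,120),.016)
for l in ('tester_center','bulb_center','stop_face','left_divider','right_divider','drawer_floor'):
    print(l,[(np.round(r['at'],3).tolist(),round(r['score'],2)) for r in finder.look_for('wrist',l)[:4]])
E
```

```text
LB [567.4  38.2  61. ]
LF [433.1  35.5  61. ]
RB [ 574.7 -322.4   61. ]
RF [ 443.7 -325.6   61. ]
Ldiv b [ 555.7 -123.3   58. ]
Ldiv f [ 451.8 -125.4   58. ]
Rdiv b [ 560.2 -264.2   58. ]
Rdiv f [ 455.8 -267.7   58. ]
bulb [502.  -19.6  42. ]
tip [504.8 -91.4  42. ]
bulbL [501.7   7.8  42. ]
front L [430.7  52.2  77. ]
front R [ 443.4 -341.9   77. ]
padtopR? [545.9   6.8  50. ]
padbot [546.4  18.8  16. ]
tester_center [([0.447, 0.314, 0.025], 0.97), ([0.575, 0.166, 0.025], 0.72), ([0.511, -0.263, 0.054], 0.42)]
bulb_center [([0.503, -0.033, 0.056], 0.66)]
stop_face [([0.501, 0.015, 0.04], 0.68)]
left_divider [([0.509, -0.122, 0.055], 0.98), ([0.616, 0.289, 0.041], 0.17)]
right_divider [([0.512, -0.259, 0.051], 0.6)]
drawer_floor [([0.489, -0.148, 0.013], 0.7), ([0.501, 0.016, 0.042], 0.43), ([0.448, 0.311, 0.024], 0.4)]
```

```bash
python3 -m pendant '[[[0,0,0.5,0.27],[0.5,0,1,0],[0.39,0,1,0],[0,0,1,0],[0,0,1,0]]]' 0 40; python3 -m pendant '[[[0,0,1,0],[0,0,1,0],[0,0,0.6,0],[0,0,0.4,0]]]'
python3 - <<'E'
from look import *
s,d=snap('wrist','w3');print({k:np.round(v,4).tolist() for k,v in s.items() if k in('time_s','position','eef_rot','contact_force','opening')})
E
```

```text
time_s: 3.3
position: [0.5051, -0.1669, 0.1595]
eef_rot: [-0.0, 1.0, 0.015, -0.0]
contact_force: [0.3, -0.0, -0.3]
opening: 0.0003
time_s: 3.7
position: [0.5043, -0.1667, 0.0392]
eef_rot: [-0.0, 1.0, 0.015, -0.001]
contact_force: [-0.1, -0.5, 0.9]
opening: -0.0
{'time_s': 3.7, 'position': [0.5043, -0.1667, 0.0392], 'eef_rot': [-0.0004, 0.9999, 0.0146, -0.001], 'contact_force': [-0.1306, -0.4691, 0.9272], 'opening': -0.0}
```

View pics/w3.png

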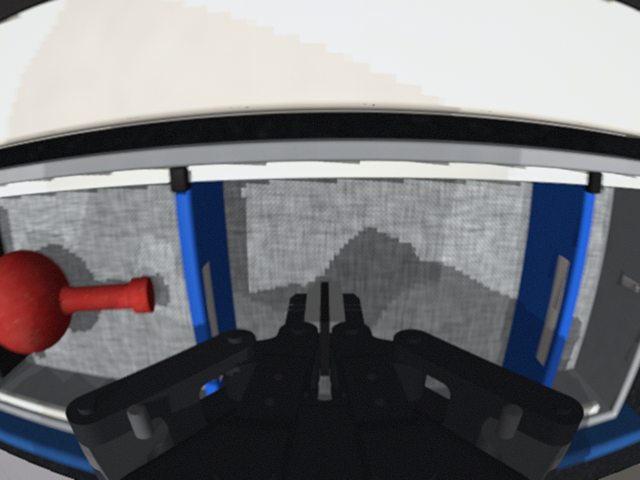

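```bash
python3 -m pendant '[[[0,-0.3,0,0],[0,-0.2,0,0],[0,-0.15,0,0],[0,-0.15,0,0]]]';python3 -m pendant '[[[0,-0.15,0,0],[0,-0.15,0,0]]]'; python3 -m pendant '[[[0,-0.1,0,0],[0,0,0,0]]]'
python3 - <<'E'
from look import *
s,d=snap('wrist','w4')
E
```

```text
time_s: 4.15
position: [0.5049, -0.1345, 0.0427]
eef_rot: [0.001, 1.0, 0.015, 0.001]
contact_force: [-0.4, -3.7, 2.7]
opening: 0.0003
time_s: 4.35
position: [0.5042, -0.1226, 0.042]
eef_rot: [0.0, 1.0, 0.014, 0.001]
contact_force: [1.0, -4.0, 2.7]
opening: -0.0003
time_s: 4.55
position: [0.5037, -0.1183, 0.0413]
eef_rot: [-0.0, 1.0, 0.015, -0.0]
contact_force: [-0.6, 0.7, -0.1]
opening: -0.0001
```

View pics/w4.png

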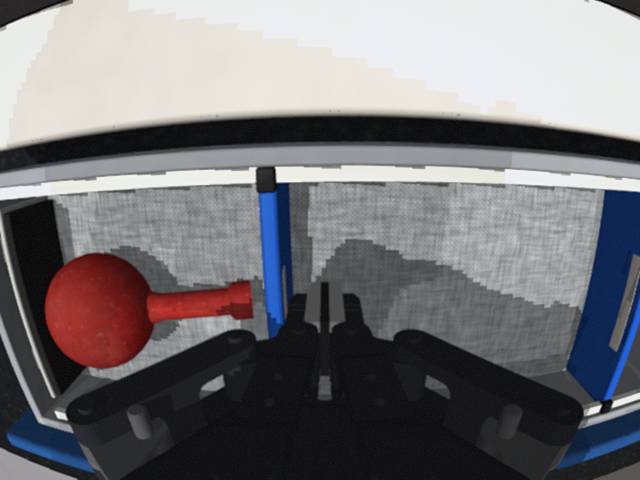

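```bash
python3 -m pendant '[[[0,-0.1,0,0],[0,-0.1,0,0]]]';python3 -m pendant '[[[0,-0.06,0,0]]]'; python3 -m pendant '[[[0,-0.06,0,0]]]'
python3 - <<'E'
from look import *
s,d=snap('wrist','w5')
E
```

```text
time_s: 4.8
position: [0.5033, -0.1108, 0.041]
eef_rot: [0.0, 1.0, 0.014, -0.0]
contact_force: [-2.3, -4.1, 0.1]
opening: -0.0001
time_s: 4.9
position: [0.5031, -0.1082, 0.041]
eef_rot: [0.0, 1.0, 0.014, -0.0]
contact_force: [-1.7, -4.9, -0.3]
opening: 0.0002
time_s: 5.0
position: [0.5031, -0.1059, 0.0411]
eef_rot: [0.0, 1.0, 0.014, -0.0]
contact_force: [-2.0, -4.4, -1.1]
opening: -0.0001
```

View pics/w5.png

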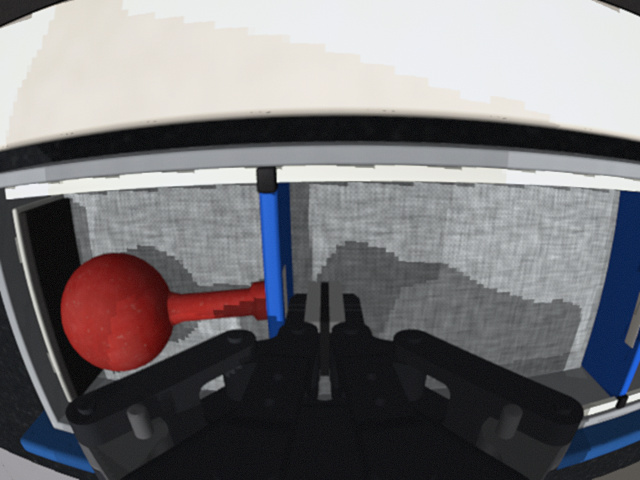

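```bash
for i in 1; do python3 -m pendant '[[[0,-0.05,0,0],[0,-0.05,0,0]]]'|sed -n '1,2p;4p'; done; python3 -m pendant '[[[0,-0.05,0,0]]]'|sed -n '1,2p;4p'; python3 -m pendant '[[[0,-0.05,0,0]]]'|sed -n '1,2p;4p'
```

```text
time_s: 5.25
position: [0.503, -0.102, 0.0411]
contact_force: [-1.8, -5.2, -1.1]
time_s: 5.35
position: [0.503, -0.1, 0.0411]
contact_force: [-2.0, -5.1, -1.6]
time_s: 5.45
position: [0.5029, -0.098, 0.0411]
contact_force: [-2.2, -5.5, -0.9]
```

```bash
python3 -m pendant '[[[0,-0.04,0,0]]]'|sed -n '1,2p;4p'; python3 -m pendant '[[[0,-0.04,0,0]]]'|sed -n '1,2p;4p'
python3 - <<'E'
from look import *
s,d=snap('wrist','w6')
E
```

```text
time_s: 5.55
position: [0.5029, -0.0966, 0.0411]
contact_force: [-1.2, -11.4, -1.8]
time_s: 5.65
position: [0.5029, -0.0955, 0.0412]
contact_force: [-1.9, -16.1, -3.6]
```

View pics/w6.png

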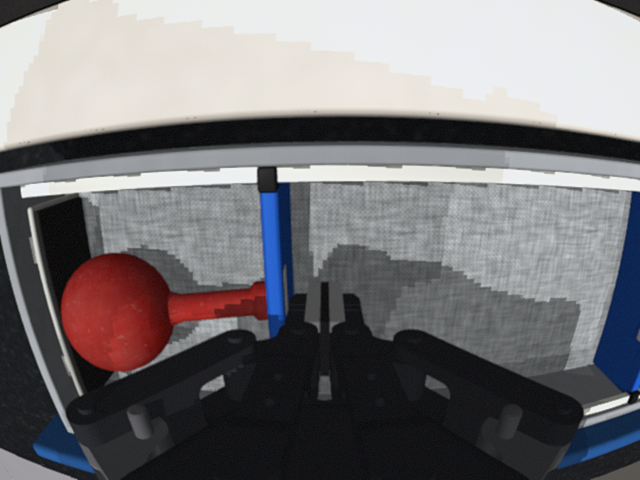

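```bash
python3 -m pendant '[[[0,0.1,0,0],[0,0.4,0,0],[0,0.3,-0.9,0],[0,0,-1,0],[0,-0.5,-1,0]]]'; python3 -m pendant '[[[-0.1,-1,-0.6,0],[-0.1,-1,-0.6,0],[-0.1,-1,-0.5,0],[-0.1,-1,-0.4,0],[-0.1,-1,-0.2,0]]]' 85; python3 -m pendant '[[[-0.1,-1,0,0],[-0.1,-1,0,0],[-0.1,-1,0,0],[-0.1,-1,0,0],[-0.1,-1,0,0]]]';  python3 -m pendant '[[[0,-1,0,0],[0,-0.3,0,0],[0,0,0,0]]]'
python3 - <<'E'
from look import *
from workcell import finder
s,d=snap('wrist','w7');np.save('w7s.npy',np.r_[s['position'],s['eef_rot']])
print({k:np.round(v,4).tolist() for k,v in s.items() if k in('time_s','position','eef_rot','contact_force','opening')})
for r in finder.silhouettes('wrist','tester_center')[:3]:
    m=r['region'].astype(np.uint8); c,_=cv2.findContours(m,0,2); c=max(c,key=cv2.contourArea)
    q=np.array([pt(s,d,p[0],.022)[:2]*1000 for p in c],np.float32)
    print(r['score'],m.sum(),[np.round(x,1) for x in cv2.minAreaRect(q)], np.round(cv2.boxPoints(cv2.minAreaRect(c))).tolist())
E
```

```text
time_s: 6.2
position: [0.5032, -0.1087, 0.1586]
eef_rot: [-0.0, 1.0, 0.013, -0.0]
contact_force: [0.5, 0.4, -0.5]
opening: -0.0002
time_s: 6.7
position: [0.4778, 0.0935, 0.2513]
eef_rot: [-0.0, 1.0, 0.014, 0.001]
contact_force: [1.2, 0.2, 0.4]
opening: 0.0724
time_s: 7.2
position: [0.452, 0.2931, 0.2495]
eef_rot: [-0.0, 1.0, 0.014, 0.0]
contact_force: [0.3, -0.3, -0.3]
opening: 0.0853
time_s: 7.5
position: [0.4506, 0.3447, 0.2488]
eef_rot: [0.0, 1.0, 0.015, -0.0]
contact_force: [1.0, -0.1, 0.5]
opening: 0.0849
{'time_s': 7.5, 'position': [0.4506, 0.3447, 0.2488], 'eef_rot': [0.0001, 0.9999, 0.0153, -0.0005], 'contact_force': [1.0254, -0.0854, 0.545], 'opening': 0.0849}
0.88 2835 [array([425. , 703.1]), array([157.6,  49. ]), np.float64(52.2)] [[-9.0, 196.0], [11.0, 176.0], [87.0, 255.0], [66.0, 275.0]]
0.81 4229 [array([567.7, 180.8]), array([ 35.7, 152.6]), np.float64(39.6)] [[425.0, 127.0], [529.0, 48.0], [550.0, 76.0], [445.0, 155.0]]
0.6 5070 [array([456. , 341.3]), array([147.9,  35.8]), np.float64(65.8)] [[252.0, 183.0], [267.0, 150.0], [402.0, 215.0], [387.0, 247.0]]
```

View pics/w7.png

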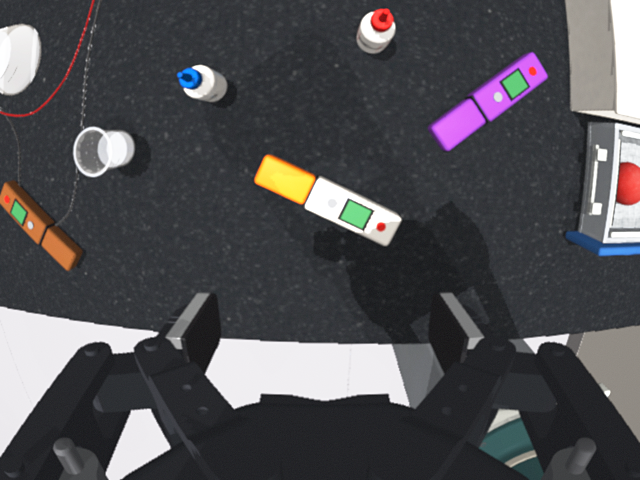

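```bash
python3 -m pendant '[[[0,0,0.5,-1],[0,0,0.5,-1],[0,0,0.5,-1],[0,0,0.5,-1],[0,0,0.5,-1]]]' 65; python3 -m pendant '[[[0,0,0.4,-1],[0,0,0.4,-1],[0,0,0.2,-1],[-0.02,0.16,0,0],[0,0,0,0]]]'
python3 - <<'E'
from look import *
s,d=snap('wrist','w8')
print({k:np.round(v,4).tolist() for k,v in s.items() if k in('time_s','position','eef_rot','contact_force','opening')})
E
```

```text
time_s: 8.1
position: [0.451, 0.3422, 0.1489]
eef_rot: [-0.0, 0.934, 0.357, 0.0]
contact_force: [-0.0, -0.0, -0.1]
opening: 0.0649
time_s: 8.6
position: [0.457, 0.3392, 0.11]
eef_rot: [0.0, 0.842, 0.54, 0.0]
contact_force: [-0.1, -0.1, -0.0]
opening: 0.0654
{'time_s': 8.6, 'position': [0.457, 0.3392, 0.11], 'eef_rot': [0.0001, 0.8419, 0.5396, 0.0004], 'contact_force': [-0.0615, -0.0816, -0.0414], 'opening': 0.0654}
```

View pics/w8.png

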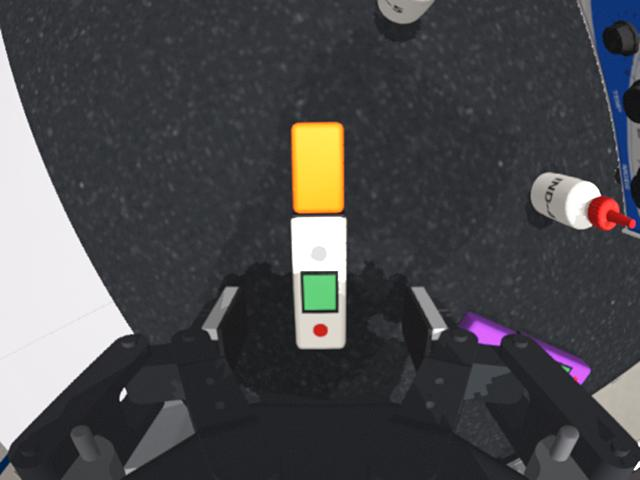

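```bash
python3 - <<'E'
from look import *
s,d=snap('wrist','w8')
q=s['eef_rot'];W=R.from_quat([q[1],q[2],q[3],q[0]]).as_matrix()
for uv in [(318,123),(321,349),(292,230),(347,230),(292,340),(346,340)]:
    p=pt(s,d,uv,.022); print(uv,np.round(p*1000,1),'tool',np.round(W.T@(p-s['position'])*1000,1))
E
```

```text
(318, 123) [485.4 409.7  22. ] tool [75.6 -3.3 88.3]
(321, 349) [424.7 274.3  22. ] tool [-72.8  -2.   88.1]
(292, 230) [444.3 358.4  22. ] tool [ 11.7 -19.3  88.2]
(347, 230) [474.6 344.5  22. ] tool [11.7 14.1 88.2]
(292, 340) [409.8 289.1  22. ] tool [-65.6 -21.7  88.1]
(346, 340) [443.2 273.9  22. ] tool [-65.5  15.   88.1]
```

```bash
python3 -m pendant '[[[0.03,-0.06,1,0],[0,0,0.8,0],[0,0,0.4,0],[0,0,0.17,0],[0,0,0,0]]]'; python3 -m pendant '[[[0,0,0,0],[0,0,0,0],[0,0,0,0],[0,0,0,0]]]' 20 35;  python3 -m pendant '[[[0,0,-0.1,0],[0,0,-0.6,0],[0,0,-1,0],[0,0,-1,0]]]'
python3 - <<'E'
from look import *
s,d=snap('wrist','w9')
E
```

```text
time_s: 9.2
position: [0.4544, 0.3426, 0.0148]
eef_rot: [-0.0, 0.841, 0.542, -0.0]
contact_force: [0.2, 0.4, 0.3]
opening: 0.0649
time_s: 9.6
position: [0.455, 0.343, 0.0161]
eef_rot: [-0.0, 0.84, 0.542, 0.001]
contact_force: [-0.2, -0.7, 6.5]
opening: 0.0331
time_s: 10.0
position: [0.4538, 0.3423, 0.1239]
eef_rot: [-0.0, 0.84, 0.542, -0.0]
contact_force: [0.6, 0.3, -0.8]
opening: 0.0335
```

View pics/w9.png

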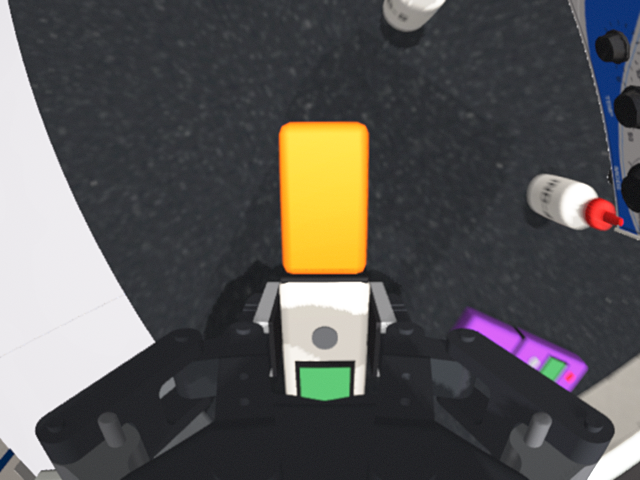

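```bash
python3 -m pendant '[[[-0.5,0,-0.5,-1],[-0.5,0,-0.5,-1],[-0.5,0,-0.5,-1],[-0.5,0,-0.4,-0.23]]]'; python3 -m pendant '[[[-1,0.15,0,0],[-1,0.15,0,0],[-1,0.15,0,0],[-1,0.1,0,0],[-1,0.1,0,0]]]'; python3 -m pendant '[[[-1,0,0,0],[-1,0,0,0],[-1,0,0,0],[-1,0,0,0],[-1,0,0,0]]]'
python3 - <<'E'
from look import *
s,d=snap('wrist','w10')
print({k:np.round(v,4).tolist() for k,v in s.items() if k in('time_s','position','eef_rot','contact_force','opening')})
E
```

```text
time_s: 10.45
position: [0.437, 0.2647, 0.2001]
eef_rot: [0.0, 0.696, 0.718, 0.001]
contact_force: [1.0, 0.1, -0.9]
opening: 0.0335
time_s: 10.95
position: [0.4683, 0.0645, 0.199]
eef_rot: [0.0, 0.698, 0.716, 0.0]
contact_force: [-0.7, -0.7, -0.9]
opening: 0.0329
time_s: 11.45
position: [0.4734, -0.1355, 0.199]
eef_rot: [0.0, 0.698, 0.716, 0.0]
contact_force: [0.7, 0.6, -0.9]
opening: 0.0333
{'time_s': 11.45, 'position': [0.4734, -0.1355, 0.199], 'eef_rot': [0.0004, 0.6979, 0.7162, 0.0002], 'contact_force': [0.6852, 0.5706, -0.8939], 'opening': 0.0333}
```

View pics/w10.png

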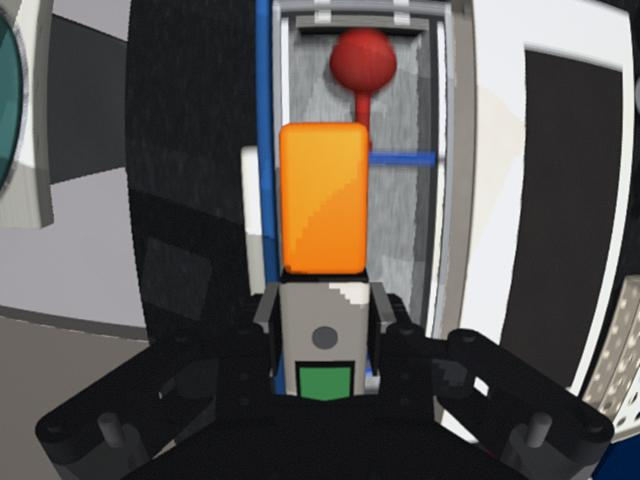

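```bash
python3 - <<'E'
import cv2
a=cv2.imread('pics/w10.png')
cv2.imwrite('pics/w10a.png',cv2.resize(a[0:200,240:480],None,fx=3.3,fy=3,interpolation=cv2.INTER_CUBIC))
from look import *
s,d=snap('wrist','w10')
P=lambda n,uv,z:print(n,np.round(pt(s,d,uv,z)*1000,1))
P('cap',(324,123),s['position'][2]+.006)
P('div L edge',(405,153),.058);P('div R edge',(405,164),.058);P('nip',(363,150),.042)
P('bulb',(363,60),.042);P('LB',(446,6),.061);P('LF',(273,3),.061)
E
```

```text
cap [471.9 -67.  204.8]
div L edge [531.5 -82.7  58. ]
div R edge [532.  -90.8  58. ]
nip [502.1 -82.7  42. ]
bulb [500.1 -12.5  42. ]
LB [559.8  32.8  61. ]
LF [433.   26.9  61. ]
```

View pics/w10a.png

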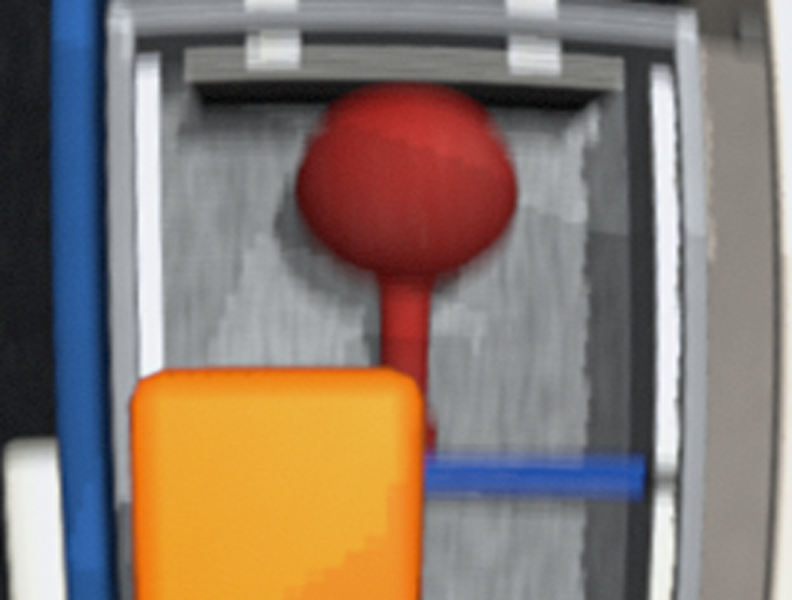

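```bash
python3 -m pendant '[[[-0.5,0.4,0,0],[-0.48,0.38,0.6,0],[0,0,1,0],[0,0,0.8,0],[0,0,0,0]]]'
python3 - <<'E'
from look import *
s,d=snap('wrist','w11')
print({k:np.round(v,4).tolist() for k,v in s.items() if k in('time_s','position','eef_rot')})
s,d=snap('scene','s11'); cv2.imwrite('pics/s11.png',cv2.resize(d['img'][150:270,260:430],None,fx=4.7,fy=4.7,interpolation=cv2.INTER_CUBIC))
E
```

```text
time_s: 12.05
position: [0.504, -0.1711, 0.0984]
eef_rot: [-0.003, 0.698, 0.716, -0.001]
contact_force: [-0.2, -0.2, -0.6]
opening: 0.0334
{'time_s': 12.05, 'position': [0.504, -0.1711, 0.0984], 'eef_rot': [-0.003, 0.6979, 0.7162, -0.0012]}
```

View pics/w11.png

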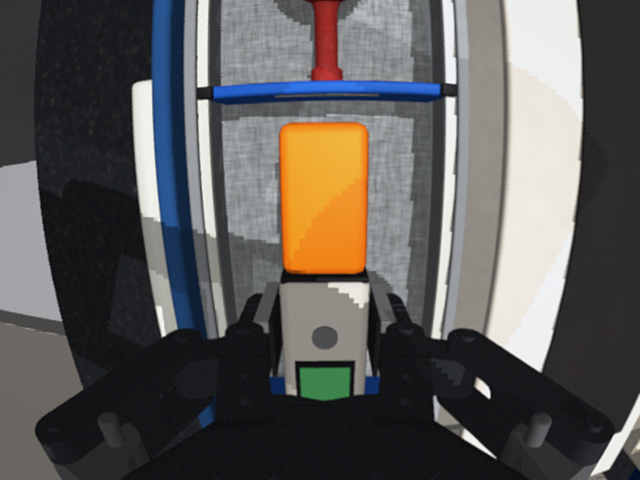

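View pics/s11.png

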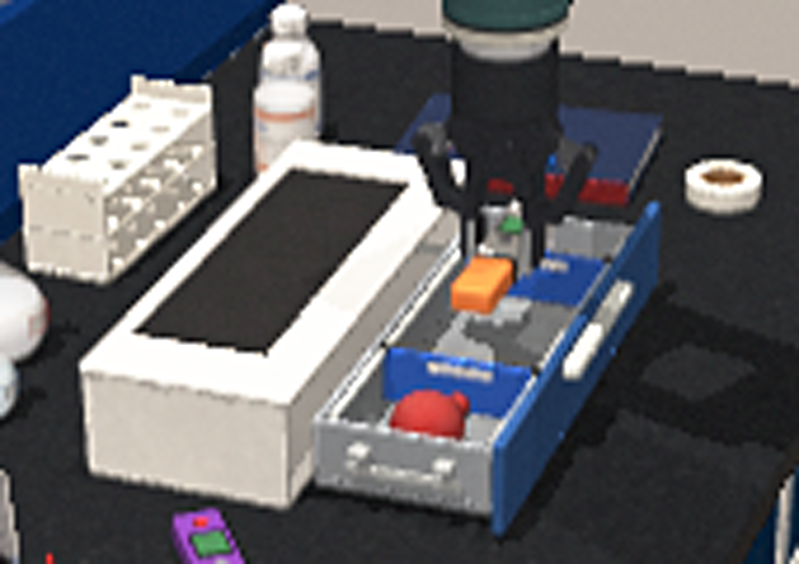

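```bash
python3 -m pendant '[[[-0.03,0.03,0.7,0],[0,0,0.6,0],[0,0,0.25,0],[0,0,0.05,0],[0,0,0,0]]]'
```

```text
time_s: 12.65
position: [0.5078, -0.1736, 0.0401]
eef_rot: [0.001, 0.698, 0.716, 0.0]
contact_force: [0.1, 0.4, -1.2]
opening: 0.0332
```

```bash
python3 -m pendant '[[[0,0,0.1,0],[0,0,0.04,0],[0,0,0,0]]]'; python3 -m pendant '[[[0,0,0.01,0],[0,0,0,0],[0,0,0,0]]]' 50
```

```text
time_s: 12.95
position: [0.5072, -0.1734, 0.0331]
eef_rot: [0.0, 0.698, 0.716, 0.0]
contact_force: [0.5, 0.1, -1.0]
opening: 0.0333
time_s: 13.25
position: [0.5072, -0.1735, 0.0327]
eef_rot: [0.0, 0.698, 0.716, 0.0]
contact_force: [-0.1, -0.4, -0.8]
opening: 0.0497
```

```bash
python3 -m pendant '[[[0,0,-0.3,0],[0,0,-0.9,0],[0,0,-1,0],[0,0,-1,0],[0,0,-0.4,0]]]'; python3 -m pendant '[[[-1,0,0,0],[-1,0,0,0],[-1,0.05,0,0],[0,0,0,0]]]' 0
python3 - <<'E'
from look import *
s,d=snap('wrist','w12')
print({k:np.round(v,4).tolist() for k,v in s.items() if k in('time_s','position','eef_rot')})
E
```

```text
time_s: 13.75
position: [0.508, -0.1737, 0.1818]
eef_rot: [0.003, 0.698, 0.716, 0.001]
contact_force: [0.7, -0.2, 0.1]
opening: 0.0501
time_s: 14.15
position: [0.5118, -0.2968, 0.1764]
eef_rot: [-0.0, 0.699, 0.715, -0.0]
contact_force: [-0.1, 0.4, -0.6]
opening: 0.0
{'time_s': 14.15, 'position': [0.5118, -0.2968, 0.1764], 'eef_rot': [-0.0, 0.6989, 0.7152, -0.0004]}
```

View pics/w12.png

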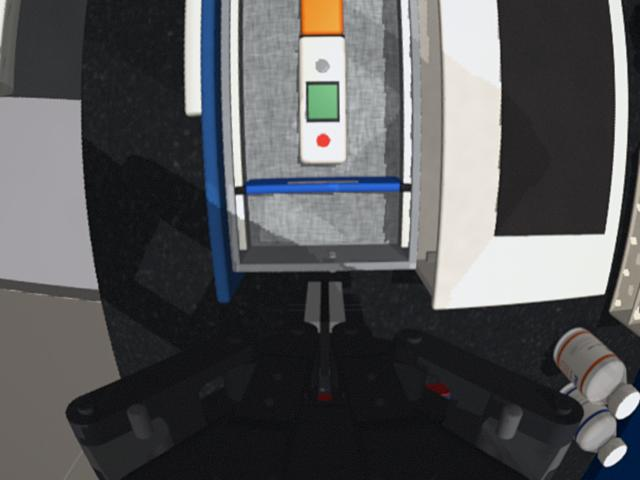

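```bash
python3 - <<'E'
from look import *
s,d=snap('wrist','w12')
P=lambda n,uv,z:print(n,np.round(pt(s,d,uv,z)*1000,1))
P('rdR',(323,192),.058);P('rdL',(323,181),.058);P('wall in',(330,262),.061);P('wall out',(330,271),.061);P('wallfoot',(330,247),.016)
P('tester end',(322,163),.038);P('inF',(240,220),.058);P('inB',(402,215),.058)
E
```

```text
rdR [ 510.6 -264.9   58. ]
rdL [ 510.5 -257.5   58. ]
wall in [ 516.6 -313.6   61. ]
wall out [ 516.8 -320.3   61. ]
wallfoot [ 517.4 -316.8   16. ]
tester end [ 509.4 -247.    38. ]
inF [ 453.3 -285.5   58. ]
inB [ 565.6 -279.3   58. ]
```

```bash
python3 -m pendant '[[[0.17,-0.06,0.6,0],[0,0,1,0],[0,0,1,0],[0,0,0.56,0],[0,0,0.2,0]]]';python3 -m pendant '[[[0,0,0,0],[0.1,0,0,0],[0.1,0,0,0]]]'
python3 - <<'E'
from look import *
s,d=snap('wrist','w13')
E
```

```text
time_s: 14.75
position: [0.5087, -0.2849, 0.0398]
eef_rot: [-0.002, 0.698, 0.717, -0.0]
contact_force: [-1.1, 0.1, 0.8]
opening: -0.0001
time_s: 15.05
position: [0.5101, -0.2785, 0.0439]
eef_rot: [0.001, 0.698, 0.716, 0.0]
contact_force: [-0.7, -0.7, 1.3]
opening: -0.0001
```

View pics/w13.png

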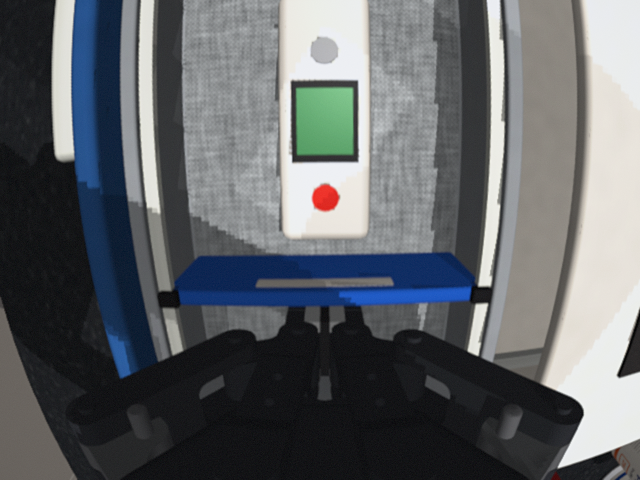

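```bash
python3 -m pendant '[[[0.1,0,0,0],[0.1,0,0,0]]]'|sed -n '1,2p;4p'; python3 -m pendant '[[[0.1,0,0,0],[0.1,0,0,0]]]'|sed -n '1,2p;4p'; python3 -m pendant '[[[0.05,0,0,0]]]'|sed -n '1,2p;4p'
python3 - <<'E'
from look import *
s,d=snap('wrist','w14')
E
```

```text
time_s: 15.3
position: [0.5096, -0.2708, 0.0431]
contact_force: [0.7, -4.5, 2.6]
time_s: 15.5
position: [0.5091, -0.2625, 0.0424]
contact_force: [-0.8, -4.7, 3.7]
time_s: 15.6
position: [0.5091, -0.2603, 0.0423]
contact_force: [0.4, -5.2, 4.8]
```

View pics/w14.png

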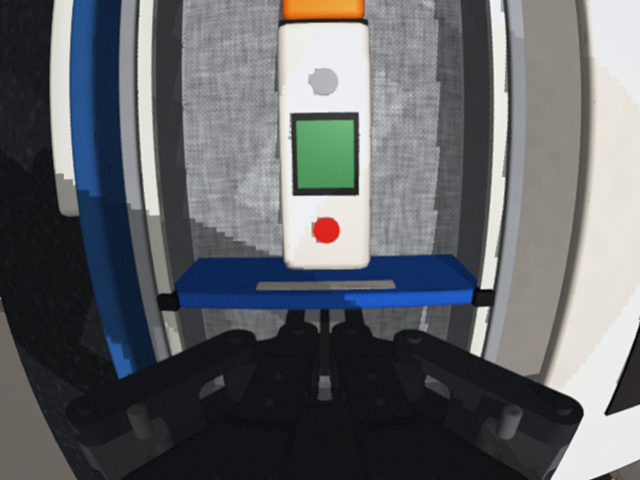

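```bash
python3 -m pendant '[[[0.07,0,0,0]]]'|sed -n '1,2p;4p'; python3 -m pendant '[[[0.07,0,0,0]]]'|sed -n '1,2p;4p'; python3 -m pendant '[[[0.05,0,0,0]]]'|sed -n '1,2p;4p'; python3 -m pendant '[[[0.05,0,0,0]]]'|sed -n '1,2p;4p'
```

```text
time_s: 15.75
position: [0.5089, -0.2579, 0.0422]
contact_force: [-0.6, -5.0, 4.9]
time_s: 15.85
position: [0.5088, -0.2551, 0.0422]
contact_force: [-1.2, -5.2, 3.4]
time_s: 15.95
position: [0.5087, -0.2529, 0.0421]
contact_force: [-2.1, -5.3, 4.4]
time_s: 16.05
position: [0.5087, -0.251, 0.0421]
contact_force: [0.1, -5.1, 2.8]
```

```bash
python3 -m pendant '[[[0.05,0,0,0]]]'|sed -n '1,2p;4p'; python3 - <<'E'
from look import *
s,d=snap('wrist','w15')
E
```

```text
time_s: 16.15
position: [0.5086, -0.2494, 0.0422]
contact_force: [-0.4, -15.0, 0.8]
```

View pics/w15.png

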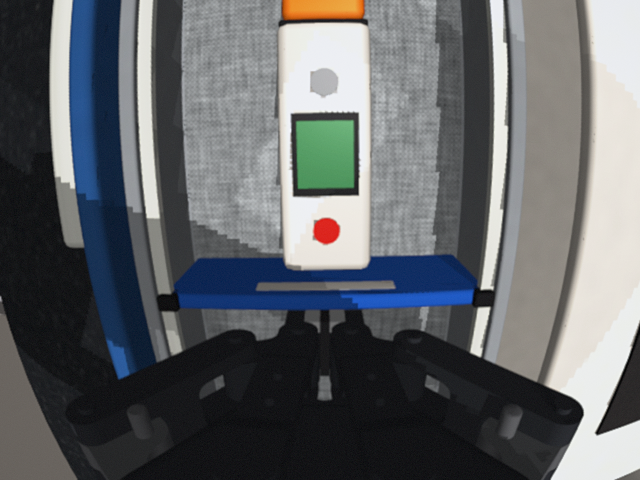

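```bash
python3 -m pendant '[[[-0.05,0,0,0],[-0.1,0,0,0],[-0.25,0,0,0],[0,0,-1,0],[0,0,-1,0]]]'; python3 -m pendant '[[[0,0,-1,1],[0,0,-0.8,1],[0,0,-0.8,1],[0,0,-0.8,1],[0,0,-0.8,1]]]'; python3 -m pendant '[[[0,0,-0.5,1],[0,0,0,1],[0,0,0,1],[0,0,0,1],[0,0,0,1]]]'; python3 -m pendant '[[[0,0,0,1],[-0.8,-0.8,0,0.25],[-0.6,-1,0,0],[0,-0.9,0,0],[0,0,0,0]]]'
python3 - <<'E'
from look import *
s,d=snap('wrist','w16')
print({k:np.round(v,4).tolist() for k,v in s.items() if k in('time_s','position','eef_rot','contact_force')})
a=d['img'];cv2.imwrite('pics/w16a.png',cv2.resize(a[70:270,100:500],None,fx=2,fy=3,interpolation=cv2.INTER_CUBIC))
E
```

```text
time_s: 16.7
position: [0.5084, -0.2653, 0.1219]
eef_rot: [-0.002, 0.698, 0.716, -0.0]
contact_force: [0.0, -0.1, 0.8]
opening: -0.0001
time_s: 17.2
position: [0.5089, -0.2654, 0.2912]
eef_rot: [-0.0, 0.902, 0.432, -0.0]
contact_force: [-0.8, 0.3, 0.7]
opening: 0.0001
time_s: 17.7
position: [0.5091, -0.2655, 0.3098]
eef_rot: [-0.0, 0.995, 0.097, -0.0]
contact_force: [-0.6, 0.5, 0.2]
opening: 0.0
time_s: 18.2
position: [0.4488, -0.1573, 0.3108]
eef_rot: [-0.0, 1.0, 0.014, 0.001]
contact_force: [-0.8, -0.1, -0.1]
opening: -0.0001
{'time_s': 18.2, 'position': [0.4488, -0.1573, 0.3108], 'eef_rot': [-0.0002, 0.9999, 0.014, 0.0007], 'contact_force': [-0.8366, -0.1325, -0.0959]}
```

View pics/w16.png

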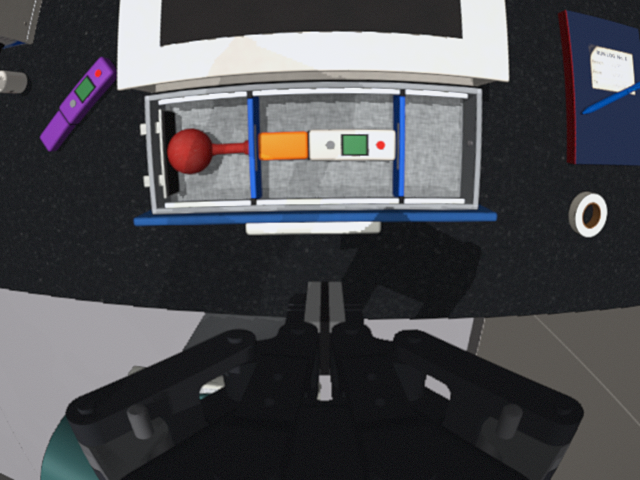

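```bash
python3 - <<'E'
from look import *
a=cv2.imread('pics/w16.png');cv2.imwrite('pics/w16a.png',cv2.resize(a[85:215,140:290],None,fx=5,fy=4.5,interpolation=cv2.INTER_CUBIC));cv2.imwrite('pics/w16b.png',cv2.resize(a[85:215,280:430],None,fx=5,fy=4.5,interpolation=cv2.INTER_CUBIC))
E
```

```text
(no output)
```

View pics/w16a.png

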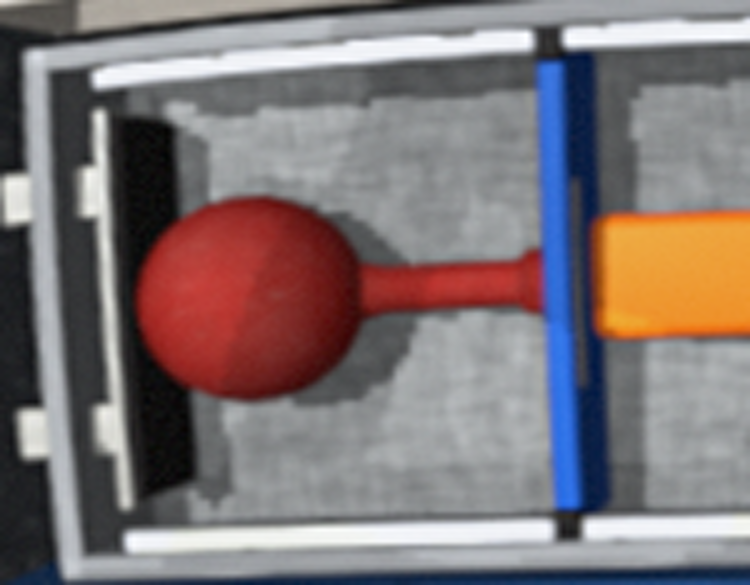

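View pics/w16b.png

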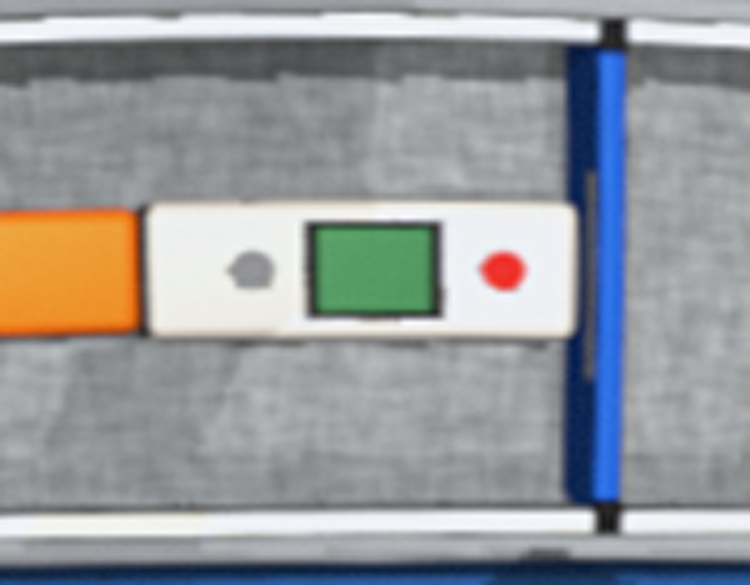

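```bash
python3 - <<'E'
from look import *
s,d=snap('wrist','w17')
A=lambda u,v:(140+u/5,85+v/4.5)
B=lambda u,v:(280+u/5,85+v/4.5)
P=lambda n,uv,z:(print(n,np.round(pt(s,d,uv,z)*1000,1)))
P('L',A(560,280),.058);P('R',B(611,280),.058);P('nipple at div',A(540,280),.042)
P('cap',A(597,275),.038);P('tend',B(577,275),.038)
P('pull L',(247,233),.0715);P('pull R',(380,233),.0715)
E
```

```text
L [503.8 -82.5  58. ]
R [ 508.3 -237.3   58. ]
nipple at div [503.2 -74.9  42. ]
cap [504.2 -86.8  38. ]
tend [ 508.5 -233.9   38. ]
pull L [415.7 -78.8  71.5]
pull R [ 419.5 -217.    71.5]
```

```bash
python3 -m pendant '[[[-0.8,-0.15,0.5,0],[-0.8,-0.15,0.9,0],[0,0,1,0],[0,0,1,0],[0,0,1,0]]]'; python3 -m pendant '[[[0,0,0.9,0],[0,0,0.7,0],[0,0,0.3,0],[0,0,0,0]]]'
python3 - <<'E'
from look import *
s,d=snap('wrist','w18')
E
```

```text
time_s: 18.8
position: [0.3848, -0.1503, 0.1326]
eef_rot: [0.0, 1.0, 0.012, 0.0]
contact_force: [-0.0, -0.4, -0.8]
opening: -0.0003
time_s: 19.2
position: [0.3844, -0.1497, 0.0569]
eef_rot: [-0.001, 1.0, 0.013, -0.001]
contact_force: [-0.2, -0.4, 0.9]
opening: 0.0
```

View pics/w18.png

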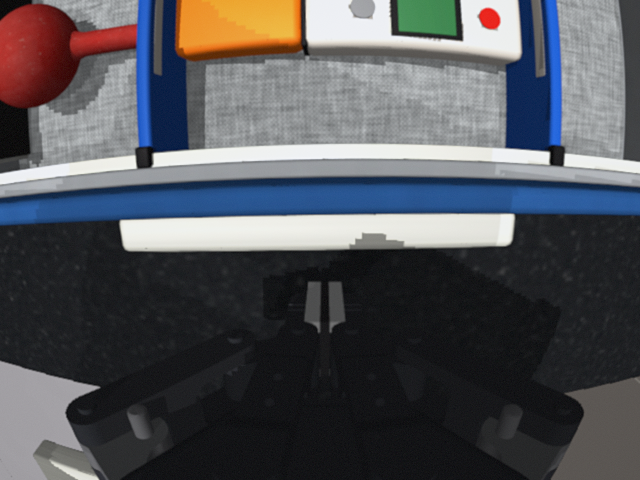

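```bash
python3 -m pendant '[[[0.2,0,0,0],[0.15,0,0,0],[0.15,0,0,0],[0.15,0,0,0],[0.2,0,0,0]]]'|sed -n '1,2p;4p'; python3 -m pendant '[[[0.25,0,0,0],[0.25,0,0,0],[0.25,0,0,0],[0.25,0,0,0],[0.25,0,0,0]]]'|sed -n '1,2p;4p'; python3 -m pendant '[[[0.25,0,0,0],[0.25,0,0,0],[0.25,0,0,0]]]'|sed -n '1,2p;4p'
```

```text
time_s: 19.75
position: [0.4195, -0.1484, 0.0583]
contact_force: [-1.0, 0.5, 1.3]
time_s: 20.25
position: [0.4698, -0.147, 0.0579]
contact_force: [-1.5, 2.3, 0.7]
time_s: 20.55
position: [0.4997, -0.1463, 0.058]
contact_force: [-2.3, 1.8, 0.6]
```

```bash
python3 -m pendant '[[[0.25,0,0,0],[0.2,0,0,0],[0.15,0,0,0]]]'|sed -n '1,2p;4p'; python3 - <<'E'
from look import *
s,d=snap('wrist','w19')
E
```

```text
time_s: 20.85
position: [0.5236, -0.1457, 0.0581]
contact_force: [-2.8, 1.1, 0.7]
```

View pics/w19.png

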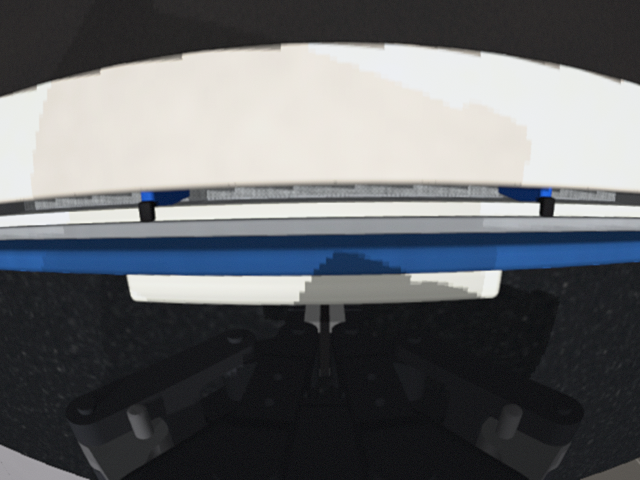

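```bash
python3 -m pendant '[[[0.15,0,0,0],[0.15,0,0,0]]]'|sed -n '1,2p;4p';python3 -m pendant '[[[0.1,0,0,0]]]'|sed -n '1,2p;4p';python3 -m pendant '[[[0.1,0,0,0]]]'|sed -n '1,2p;4p';python3 -m pendant '[[[0.1,0,0,0]]]'|sed -n '1,2p;4p'
```

```text
time_s: 21.1
position: [0.5351, -0.1454, 0.0581]
contact_force: [-2.2, 1.3, -1.0]
time_s: 21.2
position: [0.5393, -0.1453, 0.0581]
contact_force: [-2.1, 1.4, 1.7]
time_s: 21.3
position: [0.5427, -0.1451, 0.058]
contact_force: [-44.7, 0.9, 16.6]
time_s: 21.4
position: [0.543, -0.1451, 0.0578]
contact_force: [-80.3, 1.9, 45.1]
```

```bash
python3 -m pendant '[[[-0.2,0,0,0]]]'; python3 - <<'E'
from look import *
s,d=snap('wrist','w20')
s,d=snap('scene','s20'); cv2.imwrite('pics/s20.png',cv2.resize(d['img'][150:270,260:430],None,fx=4.7,fy=4.7,interpolation=cv2.INTER_CUBIC))
print(np.round(monitor.observe()['contact_force'],1))
E
```

```text
time_s: 21.5
position: [0.5385, -0.1455, 0.0581]
eef_rot: [0.0, 1.0, 0.013, -0.001]
contact_force: [0.4, 0.2, 0.5]
opening: 0.0003
[0.5 1.3 1.1]
```

View pics/w20.png

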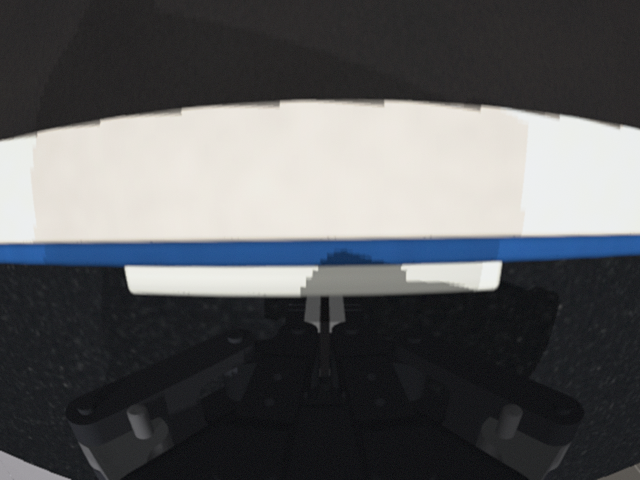

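View pics/s20.png

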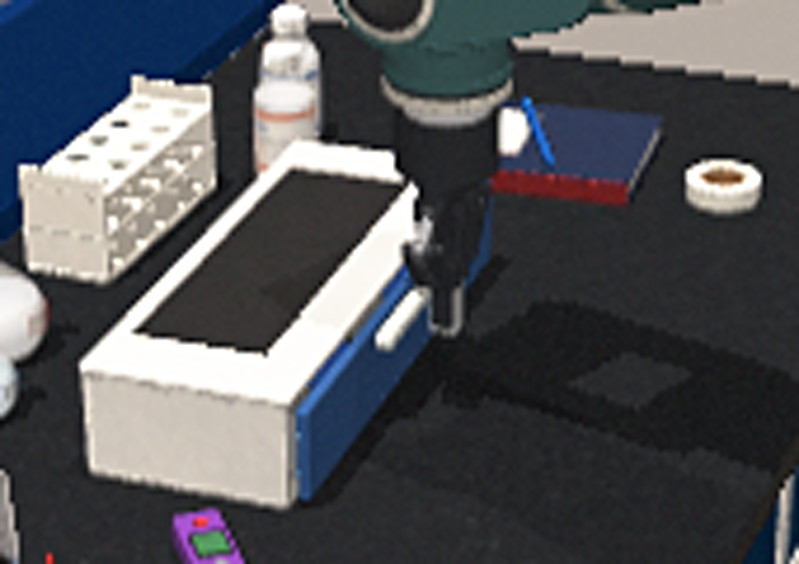

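```bash
python3 - <<'E'
from look import *
for n in ('w18','w19','w20'):
    a=cv2.imread(f'pics/{n}.png'); cv2.imwrite(f'pics/{n}c.png',cv2.resize(a[200:320,100:260],None,fx=5,fy=5,interpolation=cv2.INTER_CUBIC))
    g=cv2.cvtColor(a,cv2.COLOR_BGR2GRAY)[:,190:210].mean(1).astype(int); print(n,[(i,g[i]) for i in range(205,305,1) if abs(g[i]-g[i-1])>25])
E
```

```text
w18 [(217, np.int64(127)), (218, np.int64(216)), (250, np.int64(148)), (251, np.int64(82)), (252, np.int64(35))]
w19 [(205, np.int64(148)), (206, np.int64(214)), (219, np.int64(173)), (220, np.int64(100)), (222, np.int64(143)), (236, np.int64(104)), (237, np.int64(54)), (275, np.int64(125)), (276, np.int64(206)), (277, np.int64(235)), (303, np.int64(123)), (304, np.int64(57))]
w20 [(241, np.int64(140)), (242, np.int64(110)), (243, np.int64(78)), (265, np.int64(105)), (266, np.int64(155)), (267, np.int64(194)), (268, np.int64(223)), (294, np.int64(164)), (295, np.int64(128)), (296, np.int64(84)), (297, np.int64(42))]
```

View pics/w20c.png

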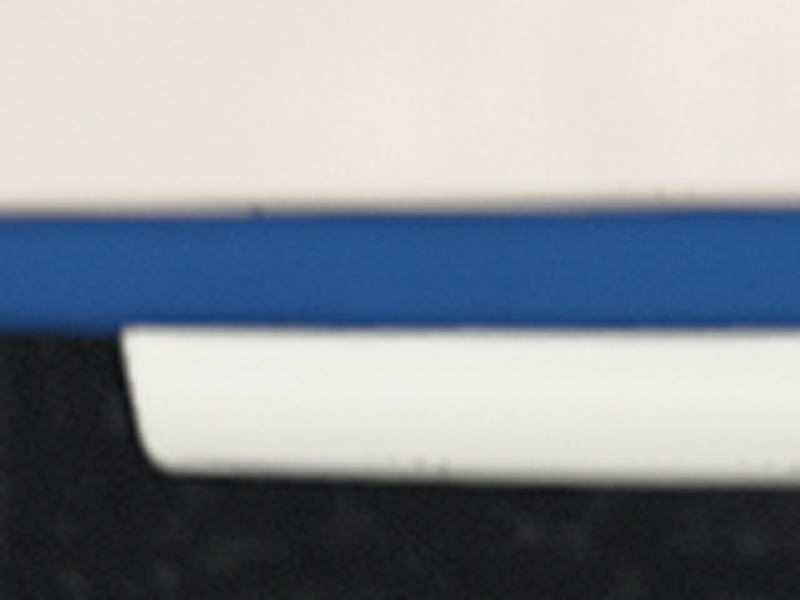

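```bash
python3 - <<'E'
from look import *
d=optics.get_image('wrist'); q=monitor.observe()
for z in (.0605,.0715):
  r=[pt(dict(position=p,eef_rot=q['eef_rot']),d,(200,v),z)[0]*1000 for p,v in (((.3844,-.1497,.0569),251),((.5236,-.1457,.0581),303.7),(q['position'],296))]
  print(z,np.round(r,1),'travel',np.round(r[2]-r[0],1),q['position'][0])
E
```

```text
0.0605 [411.6 528.4 547.2] travel 135.7 0.5391557008532157
0.0715 [415.3 534.  552.6] travel 137.3 0.5391557008532157
```

```bash
python3 -m pendant '[[[-0.6,0,0,0],[-0.9,0,-0.3,0],[-0.6,0,-0.9,0],[0,0,-0.6,0],[0,0,0,0]]]'; python3 - <<'E'
from look import *
s,d=snap('wrist','w21')
print(np.round(s['position'],4),np.round(s['eef_rot'],4))
E
```

```text
time_s: 22.15
position: [0.4563, -0.1481, 0.1343]
eef_rot: [0.001, 1.0, 0.013, 0.003]
contact_force: [0.6, -0.0, 0.3]
opening: -0.0
[ 0.4563 -0.1481  0.1343] [0.0012 0.9999 0.0127 0.0032]
```

View pics/w21.png

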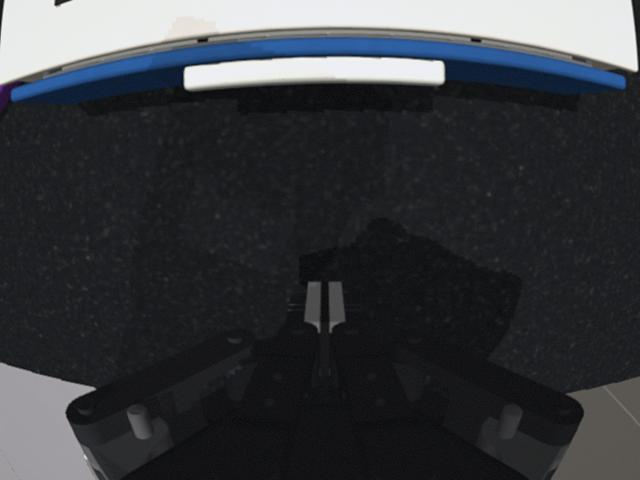

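```bash
python3 - <<'E'
from look import *
a=cv2.imread('pics/w21.png'); cv2.imwrite('pics/w21c.png',cv2.resize(a[20:110,150:310],None,fx=5,fy=5,interpolation=cv2.INTER_CUBIC))
cv2.imwrite('pics/w21d.png',cv2.resize(a[20:110,330:490],None,fx=5,fy=5,interpolation=cv2.INTER_CUBIC))
E
```

```text
(no output)
```

View pics/w21c.png

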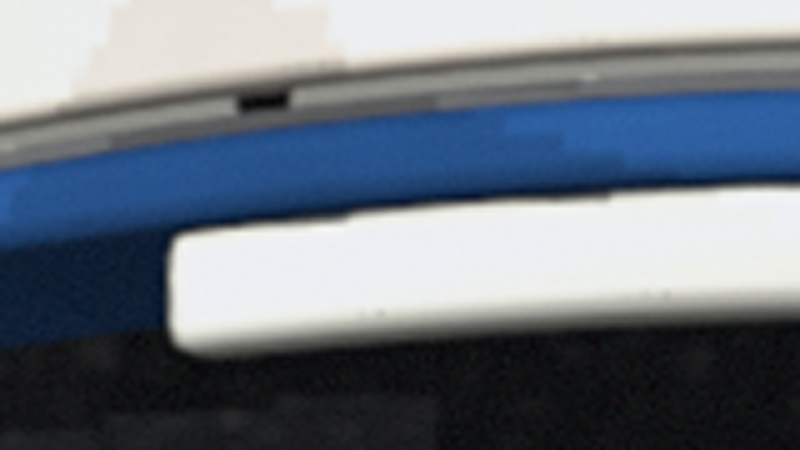

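View pics/w21d.png

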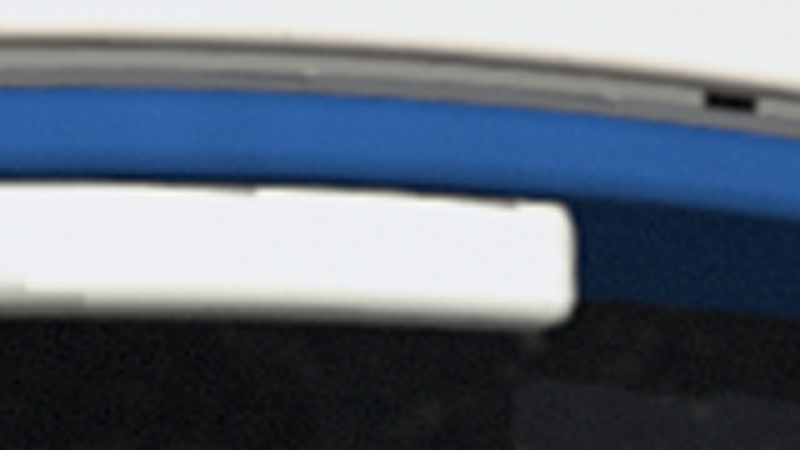

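```bash
python3 - <<'E'
from look import *
s,d=snap('wrist','w21')
P=lambda n,uv,z:print(n,np.round(pt(s,d,uv,z)*1000,1))
P('cab top edge',(330,27.8),.086);P('cab left crop',(200,38.5),.086);P('cab right',(480,36),.086)
P('panel back top',(330,37.8),.077);P('panel front top',(330,56),.077);P('pull front',(330,84),.0715);
P('tabL',(202.5,40.5),.061);P('tabR',(476,40.3),.061)
P('wall/panel',(202,46.5),.077)
E
```

```text
cab top edge [ 577.  -147.4   86. ]
cab left crop [573.7 -84.8  86. ]
cab right [ 580.8 -221.7   86. ]
panel back top [ 574.4 -147.6   77. ]
panel front top [ 564.8 -147.9   77. ]
pull front [ 551.2 -148.3   71.5]
tabL [579.2 -77.6  61. ]
tabR [ 585.6 -230.    61. ]
wall/panel [571.7 -82.9  77. ]
```

```bash
python3 -m pendant '[[[0.2,0,0.6,0],[0.7,0,0.6,0],[0.6,0,0.35,0],[0.3,0,0,0],[0,0,0,0]]]'; python3 -m pendant '[[[0.1,0,0,0],[0.05,0,0,0]]]'|sed -n '1,2p;4p'; python3 -m pendant '[[[0.03,0,0,0]]]'|sed -n '1,2p;4p'
```

```text
time_s: 22.75
position: [0.5275, -0.1453, 0.0672]
eef_rot: [-0.0, 1.0, 0.013, -0.001]
contact_force: [0.4, 0.4, 0.1]
opening: 0.0003
time_s: 22.95
position: [0.5329, -0.1456, 0.0688]
contact_force: [-0.3, 0.1, -0.0]
time_s: 23.05
position: [0.5341, -0.1456, 0.0688]
contact_force: [0.2, -0.2, 0.1]
```

```bash
python3 -m pendant '[[[0.1,0,-0.05,0]]]'|sed -n '1,2p;4p'; python3 -m pendant '[[[0.05,0,-0.05,0]]]'|sed -n '1,2p;4p'; python3 -m pendant '[[[0.03,0,0,0]]]'|sed -n '1,2p;4p';  python3 -m pendant '[[[0.03,0,0,0]]]'|sed -n '1,2p;4p'
```

```text
time_s: 23.15
position: [0.5379, -0.1454, 0.0705]
contact_force: [1.0, 0.6, -0.3]
time_s: 23.25
position: [0.5403, -0.1454, 0.0726]
contact_force: [-0.0, -0.2, -0.1]
time_s: 23.35
position: [0.5417, -0.1453, 0.0727]
contact_force: [0.1, -0.3, 0.6]
time_s: 23.45
position: [0.5425, -0.1452, 0.0723]
contact_force: [-11.3, -0.2, 8.1]
```

```bash
python3 -m pendant '[[[0.02,0,0,0],[0,0,0,0]]]'|sed -n '1,2p;4p'; python3 - <<'E'
from look import *
s,d=snap('wrist','w22')
s,d=snap('scene','s22'); cv2.imwrite('pics/s22.png',cv2.resize(d['img'][150:270,280:410],None,fx=6,fy=5,interpolation=cv2.INTER_CUBIC))
s=monitor.observe();print(np.round(s['contact_force'],1),np.round(s['wrist_torque'],2))
E
```

```text
time_s: 23.65
position: [0.5425, -0.1452, 0.0722]
contact_force: [-10.9, -0.1, 7.8]
[-11.4  -0.1   7.5] [0.1  1.66 0.04]
```

View pics/s22.png

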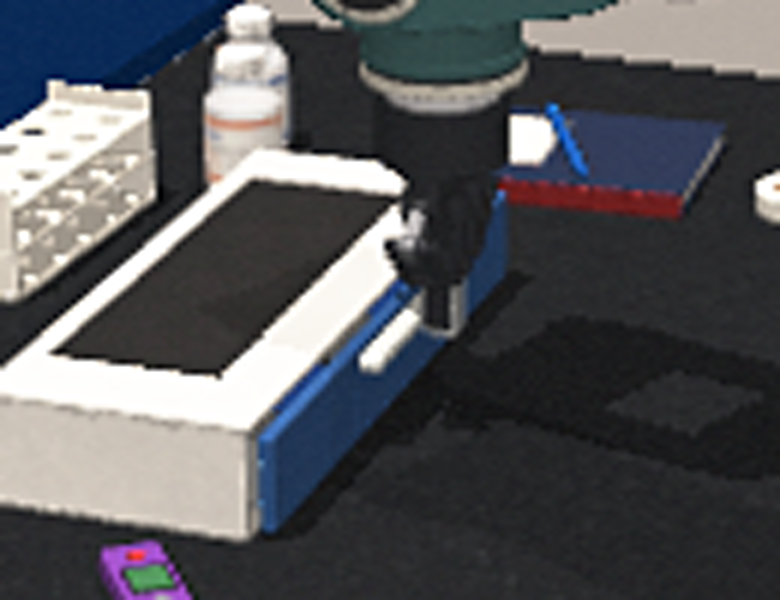

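View pics/w22.png

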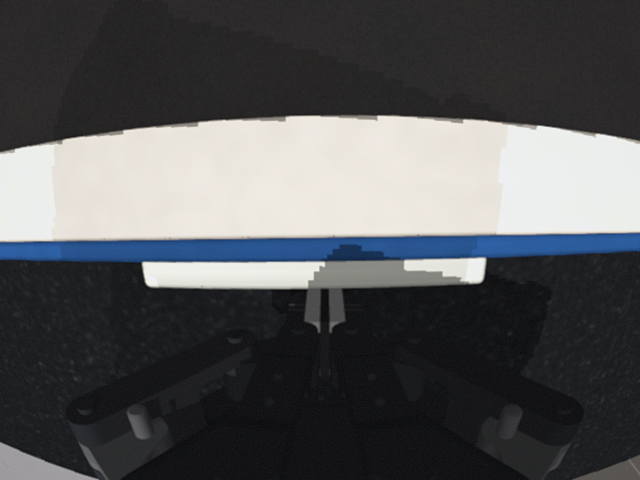

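```bash
python3 - <<'E'
from look import *
d=optics.get_image('scene');cv2.imwrite('pics/s23f.png',d['img'])
b=cv2.imread('pics/scene0.png')
cv2.imwrite('pics/s0z.png',cv2.resize(b[215:275,310:410],None,fx=8,fy=8,interpolation=cv2.INTER_NEAREST))
cv2.imwrite('pics/s23z.png',cv2.resize(d['img'][205:275,300:400],None,fx=8,fy=8,interpolation=cv2.INTER_NEAREST))
E
```

```text
(no output)
```

View pics/s0z.png

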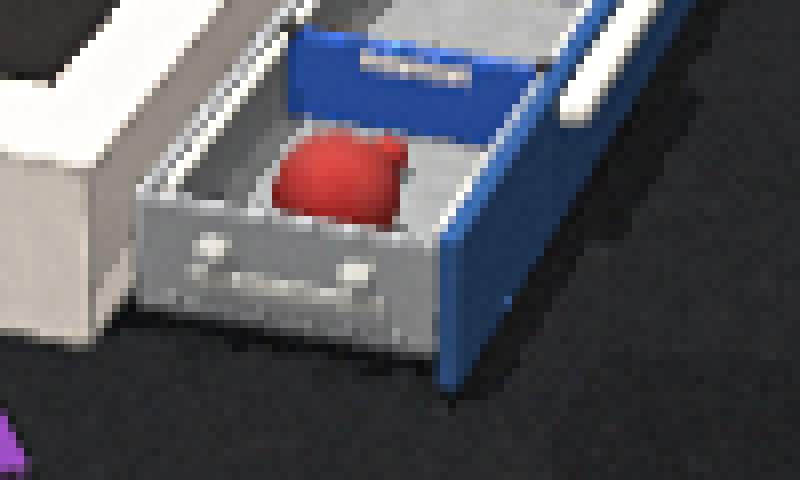

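View pics/s23z.png

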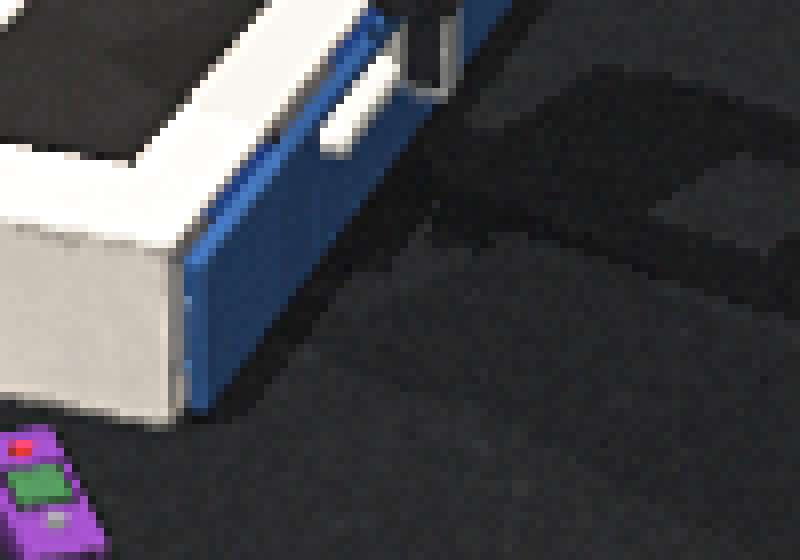

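```bash
python3 - <<'E'
from look import *
d=optics.get_image('scene');E=np.array(d['extrinsics'])
def p(uv,z):
    r=E[:3,:3]@np.array([(uv[0]-d['cx'])/d['fx'],(uv[1]-d['cy'])/d['fy'],1]);o=E[:3,3];return np.round((o+r*(z-o[2])/r[2])*1000,1)
print('before top',p((366.2,245),.077),'now',p((325.9,237.8),.077))
for z in(.003,.006): print('bot before',p((366.2,263.8),z),'now',p((325.6,256.5),z))
print('cab bot',p((322.5,257.8),0),'cab top',p((322.5,236),.086), 'cab c1 bot',p((321.5,258),0))
E
```

```text
before top [419.3  61.1  77. ] now [551.4  65.1  77. ]
bot before [422.1  50.7   3. ] now [557.6  57.3   3. ]
bot before [420.5  55.2   6. ] now [555.6  61.8   6. ]
cab bot [565.6  63.7   0. ] cab top [559.2  73.1  86. ] cab c1 bot [568.1  66.    0. ]
```

```bash
python3 - <<'E'
from look import *
a=cv2.imread('pics/w13.png');b=cv2.imread('pics/w12.png')
cv2.imwrite('pics/z13.png',cv2.resize(a[230:430,440:640],None,fx=3,fy=3,interpolation=cv2.INTER_CUBIC))
cv2.imwrite('pics/z12.png',cv2.resize(b[180:330,380:530],None,fx=4,fy=4,interpolation=cv2.INTER_CUBIC))
c=cv2.imread('pics/w1.png');cv2.imwrite('pics/z1.png',cv2.resize(c[85:125,120:320],None,fx=4,fy=8,interpolation=cv2.INTER_CUBIC))
E
```

```text
(no output)
```

View pics/z13.png

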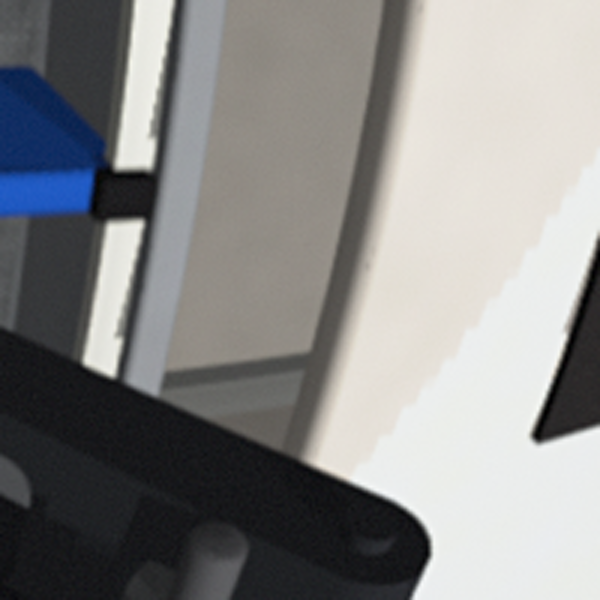

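View pics/z12.png

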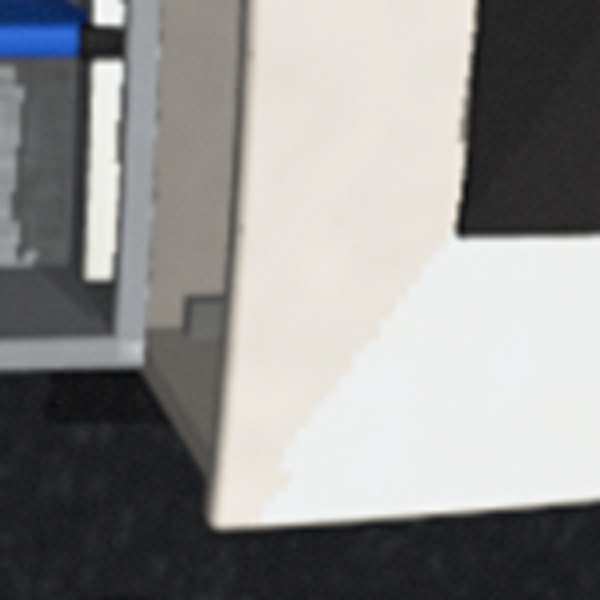

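```bash
python3 -m pendant '[[[-0.3,0,0,0],[-0.7,0,0,0],[-0.2,0,-0.8,0],[0,0,-1,0],[0,0,-0.8,0]]]';python3 -m pendant '[[[0,0,0,0],[0,0,0,0]]]'; python3 - <<'E'
from look import *
s,d=snap('wrist','w24')
print(np.round(s['position'],4),np.round(s['eef_rot'],4))
cv2.imwrite('pics/w24z.png',cv2.resize(d['img'][60:160,230:390],None,fx=5,fy=5,interpolation=cv2.INTER_CUBIC))
E
```

```text
time_s: 24.35
position: [0.4946, -0.1464, 0.1781]
eef_rot: [0.0, 1.0, 0.013, 0.001]
contact_force: [0.4, -0.3, -0.5]
opening: 0.0003
time_s: 24.55
position: [0.4951, -0.1465, 0.1763]
eef_rot: [0.0, 1.0, 0.013, 0.001]
contact_force: [1.0, -0.5, -0.4]
opening: 0.0002
[ 0.4951 -0.1465  0.1763] [2.000e-04 9.999e-01 1.290e-02 5.000e-04]
```

View pics/w24.png

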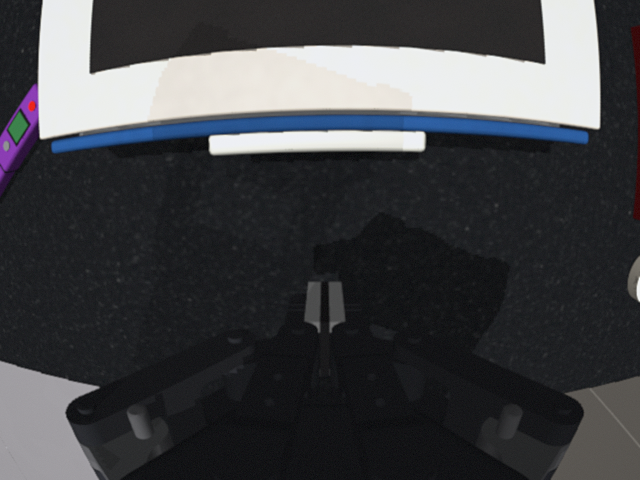

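View pics/w24z.png

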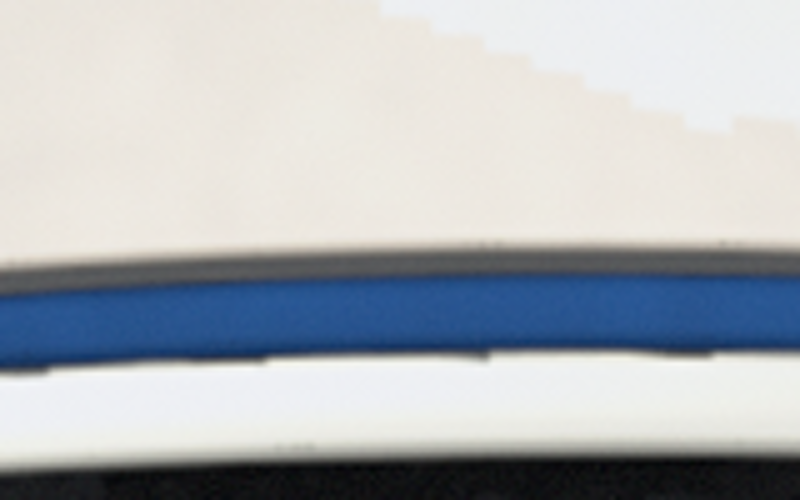

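```bash
python3 -m pendant '[[[-0.5,0,-0.8,0],[0,0,-0.5,0],[0,0,0,0]]]'; python3 - <<'E'
from look import *
s,d=snap('wrist','w25');P=lambda uv,z:np.round(pt(s,d,uv,z)*1000,1)
cv2.imwrite('pics/s25.png',optics.get_image('scene')['img'])
E
```

```text
time_s: 24.9
position: [0.4754, -0.1471, 0.2295]
eef_rot: [0.0, 1.0, 0.013, 0.001]
contact_force: [-0.7, -0.2, -0.3]
opening: 0.0
```

View pics/w25.png

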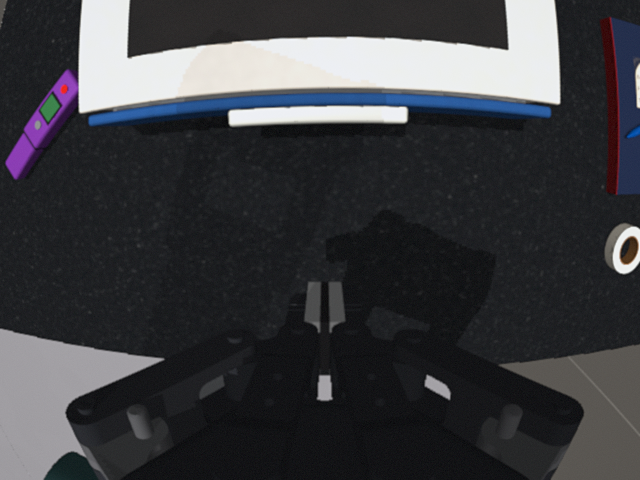

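View pics/s25.png

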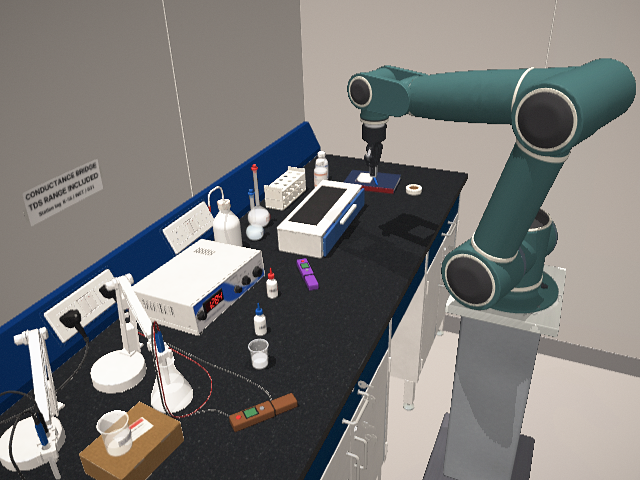

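```bash
python3 -c "
from workcell import sign_off
print(sign_off())"
```

```text
the job is handed in; nothing more can be done
None
```

I rearranged the drawer as asked, pushed it to a hard stop and handed the job in at about 25 s. I could not see the catch snap in or look inside the closed drawer.

- **Left divider:** I slid it left until the force rose from about 5 N to 16 N, with the bulb pressed against the rubber stop. A later picture showed the bulb's tip touching the divider.
- **Tester:** I took the white and orange tester, not the purple or brown look-alikes. It went down flat and lengthwise between the dividers, with the cap to the left.
- **Right divider:** I slid it up until the force rose from about 5 N to 15 N. From above, the dividers measured about 155 mm apart centre to centre (156 mm expected), with the tester touching both.
- **Drawer:** I pushed it on the middle of the pull until it stopped hard. On the first push I pressed too far after contact: the wrist force read about 80 N in x and 45 N upward, through the fingertips. A second, gentle push stopped at the same place with about 11 N.

**What disagreed:**
- **Travel:** I measured 132–137 mm, not the stated "about 145 mm".
- **Gap:** a slit of roughly 3 mm still shows between the drawer front and the cabinet.
- **Catch force:** I did not see the 11 N catch peak between force readings.

I took the drawer to be home because of the rigid stop and because the slit is smaller than the 6 mm at which the catch pulls the drawer in.

The last pictures showed the tape, both bottles and the look-alikes still in place, and the gripper clear of everything.

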